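Hygiene samples at the candling bench

ROBOT

A 7-joint arm with a two-finger parallel gripper is mounted at the origin on the work surface. World frame = base frame: x ahead of the robot, y to its left, z up, the work surface at z = 0. Lengths are in mm, angles in degrees, forces in N, time in s.
With the tool pointing down it reaches from about 350 to 900 mm from the base axis. Payload 19.9 kg.
Tool frame: the origin (TCP) lies midway between the tips of the shut fingers; the grasp point (between the pads) lies 19 mm behind it; z points along the fingers, y is the line along which they close (so a half turn about z gives the same grasp; the last joint's range is limited). The gripper opens to 85 mm and grips with 20 to 120 N. Pads are 22 mm wide; open, the fingers measure 114 mm over their backs; the gripper's body (76 mm by 85 mm) begins 54 mm behind the grasp point. The pads swing forward as they close: fully open they stand 13 mm farther back than shut.
Start: joints at [72.852, 23.915, -0.59, 92.452, 0.269, 63.638, -3.037], TCP at [159.342, -604.327, 231.26] pointing down, gripper open.
Joint ranges: [-161.28, 161.28], [-22.2, 115.67], [-73.04, 71.86], [3.21, 147.25], [-68.34, 248.33], [10.77, 114.83], [-161.83, 161.83]. Speed limits (degrees/s): [108.29, 108.29, 136.94, 136.94, 172.46, 172.46, 172.46].

INTERFACE

Orientations are given as [roll, pitch, yaw] about the fixed x, y, z axes, in that order (R = Rz(yaw) Ry(pitch) Rx(roll)).
In Python, from plant import manip, viewer gives the robot as it stands. The module is installed in compiled form; this text tells all that it offers.
- The arm moves only by the tool drive_tool, never from a script. Its arguments are lists of equal length, an entry for each row: "hand": the opening, from 0 (shut) to 1 (fully open); "xyz": the shift along the tool's x, y, z as a fraction of full scale, a list of three; "dr": the turn, a rotation vector about the tool's x, y, z as a fraction of full scale, a list of three. In form: {"hand": [hand, ...], "xyz": [[dx, dy, dz], ...], "dr": [[rx, ry, rz], ...]}. A call has 1 to 12 rows; each row shifts and turns the commanded pose from where the row before left it, along the tool's axes as they then stand; what a row does not reach is not made up. Full scale, the value 1, is 0.1 m for a shift and pi/2 rad for a turn. A row lasts 1/12 s, in which the tool goes at most 41.7 mm and 7.16 degrees, less where a joint would pass 70% of its speed; a pose out of reach is approached as far as the arm can. A call with a number of a shift or a turn outside -1 to 1 is refused whole. A call with a gripper value outside its range is refused whole. The fingers move at their own pace and stop on an object; "squeeze" is the grip in N (left out, the last holds). Time passes only in rows, so rows that do not move let the fingers close. It gives the time, the measured TCP pose, the force, the opening and the grip force at its end, in the units of the state.
- manip.get_obs(): the state, without advancing time (a new reading comes with each control period).
- viewer.grab_frame(name): name is "scene" or "side" or "wrist"; returns (picture, depth): 420x560x3 uint8, red, green, blue; 420x560 float32, mm along the optical axis (not along the pixel's ray), 0 where there is no reading.
- viewer.camera_info(name): a dict with "fx", "fy", "cx", "cy" (pixels), "k1" (the pictures are not rectified: a ray, as slopes to the right and down, at radius r is drawn at 1 + k1 r^2 times it, then the intrinsics apply), "world_to_cam" (4x4, takes a point from world to camera coordinates). Camera axes: x right, y down, z forward; pixel columns grow to the right and rows downward; lengths in mm; the calibration is good to about 2 mm. A picture is of the moment at which its call begins: read the wrist's pose just before it. camera_info takes no time and is no camera call; for the wrist camera it gives the pose at the moment of the call.
- manip.sign_off(): hands the job in; it is judged then, once.
Trained networks look in the newest picture that a camera, given by its name, has taken for a name from the list of things; names that differ only in an ending like _2 or _b are one class to them, and where a whole thing is asked for, a point or a joint stands for the part that bears it (a point fixed in the world has none). Each returns a list of dicts, best first, with "p" (0 to 1); they miss things now and then, are a little off and sometimes report something else, mostly with a low value. They report only what shows in the picture. A call takes as long as a camera call. They do not tell look-alikes from the thing itself.
- viewer.boxes_of(camera, name): "location" ([x, y, z] in mm, in world coordinates, good to about 4 mm: the middle of the surface that is visible of it).
- viewer.cut_out(camera, name): "region" (420x560 bool, what is visible of it).
- viewer.place_of(camera, name): "location" ([x, y, z] in mm, in world coordinates, good to about 4 mm: a listed point, or the origin of a listed thing).
The state is a dict: "clock": time; "joint_pos": joint angles; "joint_velocities": joint speeds; "tau": joint torques, N m; "tcp_pos": TCP position; "ee_rot": TCP orientation; "wrist_force": force on the tool from outside, world axes, zero at the start; "torque": the same for the moment, N m; "gripper_width": finger opening in mm; "gripper_force": force on a finger pad.
Only numpy, scipy, OpenCV 4.12 (cv2) and the standard library are available. Lean on these libraries where they do the work, as an engineer would, in place of code of your own. Each camera call takes 0.05 s, during which the arm holds its last target. There are 200 camera calls.

TASK

Take the bench's hygiene samples: draw the tip of the blue-handled scraper slowly, no faster than about 4 cm a second, along the black sealed joint where the candling lamp's base plate meets the bench, keeping it down on the joint, from the green dot down the left side, along the front and up the right side to the red dot, and hang the scraper back in its white stand. Collect all the amber sample dishes lying about the bench into one straight pile, flat and with edges in line, on the blue disc of the white sample tray; leave the hatching basket, thermometer and egg lifter where they are.

Things in the scene. Friction and masses are not known exactly. Their poses are not given: they have to be found in the camera images.
- lamp: Candling lamp fixed to the bench: cream base plate 120 (x) by 160 (y) mm, 2 mm thick; green housing 86 x 112 mm, 40 mm high; rubber cup on top, to 54 mm. Origin at bench level under its centre, z up, -x its front (robot side), +y its left. A black sealed joint, a flat line 6 mm wide on the bench, runs round the plate, its middle 4 mm outside the plate's edges.
- seam_1 (a point): Point on the middle of the joint at bench level, beside the green dot: lamp frame (50, 84) mm. The dot's centre is on the bench, 17 mm outside the joint. The joint runs straight from here to seam_3.
- seam_2 (a point): Point on the joint half-way along the left side, lamp frame (-7, 84) mm.
- seam_3 (a point): Front left corner of the joint, lamp frame (-64, 84) mm. The joint runs straight from here to seam_6.
- seam_4 (a point): Point on the joint along the front, lamp frame (-64, 28) mm.
- seam_5 (a point): Point on the joint along the front, lamp frame (-64, -28) mm.
- seam_6 (a point): Front right corner of the joint, lamp frame (-64, -84) mm. The joint runs straight from here to seam_8.
- seam_7 (a point): Point on the joint half-way along the right side, lamp frame (-7, -84) mm.
- seam_8 (a point): Point on the joint beside the red dot, lamp frame (50, -84) mm: the end. The dot's centre is 17 mm outside the joint.
- scraper: Rigid sampling scraper, 135 mm long, about 60 g, loose. Origin at the tip, z along its axis to the handle. Steel shank 12 mm thick, narrowing over the last 22 mm to a flat-ended 7 mm nib; blue guard disc 36 mm in diameter at 70 to 75 mm; round blue handle 18 mm in diameter from 75 to 135 mm. At the start it hangs upright, tip down, its guard on the stand's top.
- scraper_tip (a point): The scraper's tip (middle of the nib's end).
- scraper_handle (a point): Middle of the scraper's handle, on its axis, 105 mm from the tip.
- stand: White stand fixed to the bench: foot 80 x 80 x 8 mm and a block 44 x 44 mm reaching to 84 mm height, with a square upright bore of 22 mm, open at the top, down to 8 mm above the bench. Origin at bench level under its centre. With the scraper hung in it the tip is 14 mm above the bench.
- tray: White sample tray fixed to the bench, a flat plate 120 x 120 x 6 mm, without a rim, with a blue printed disc 68 mm in diameter in its middle. Origin at bench level under its centre.
- tray_mark (a point): Centre of the blue disc, on the tray's top (6 mm above the bench).
- dish1: Closed round sample dish with amber jelly and a clear lid, 60 mm in diameter and 20 mm high, about 50 g, loose, flat on top and below; two to four of the five dishes are there. Origin at its very centre (10 mm above what it lies on), z through the lid. Sealed, so either face may be up.
- dish2: Closed round sample dish with amber jelly and a clear lid, 60 mm in diameter and 20 mm high, about 50 g, loose, flat on top and below; two to four of the five dishes are there. Origin at its very centre (10 mm above what it lies on), z through the lid. Sealed, so either face may be up.
- dish3: Closed round sample dish with amber jelly and a clear lid, 60 mm in diameter and 20 mm high, about 50 g, loose, flat on top and below; two to four of the five dishes are there. Origin at its very centre (10 mm above what it lies on), z through the lid. Sealed, so either face may be up.
- dish4: Closed round sample dish with amber jelly and a clear lid, 60 mm in diameter and 20 mm high, about 50 g, loose, flat on top and below; two to four of the five dishes are there. Origin at its very centre (10 mm above what it lies on), z through the lid. Sealed, so either face may be up.
- dish5: Closed round sample dish with amber jelly and a clear lid, 60 mm in diameter and 20 mm high, about 50 g, loose, flat on top and below; two to four of the five dishes are there. Origin at its very centre (10 mm above what it lies on), z through the lid. Sealed, so either face may be up.
- basket: White plastic hatching basket 100 (x) by 140 (y) mm, 50 mm high, open on top, behind the lamp; not to be disturbed. Origin under its centre.
- thermometer: Glass-faced steel dial thermometer lying face up, 72 mm in diameter, 16 mm high, with a 75 mm stem; not to be disturbed. Origin under the dial's centre.
- lifter: Yellow rubber suction egg lifter lying on its side along its x axis, 110 mm long, 36 mm thick; not to be disturbed. Origin under its middle.
Things that resemble listed ones, but are neither listed nor needed, are in the scene too. What is shaped like the dish5 but pink or turquoise is not meant.

How it is judged:
By the outcome, as a careful person would: the job done as asked, in the order asked, and still so for the second after the job is handed in, with the robot touching nothing.
Of dish1, dish2, dish3, dish4, dish5 only 2 to 4 are there at a start; the rules pass over those that are not, and their reading is None.
At some moment in a run one of dish1, dish2, dish3, dish4, dish5 may be knocked a few centimetres aside while the robot is not near it.
It also fails if it takes over 210 s, if anything falls off the work surface, if the arm or the gripper's body presses on something with over 40 N, if the wrist force passes 120 N, or if a joint passes its speed limit or range.

## Working session

There is one attempt and no reset: what is moved stays moved. The work goes in short steps, Python scripts to look and compute and a tool call to move; the robot and the scene stay as the last step left them, time stands still between calls to the robot, and variables do not carry over. Pictures are saved under pics/ and viewed, at most 14 in all, crops included, and the job is handed in when it is done.

Besides the shell and the picture viewer there is one more tool, called after "Emit:" in YAML: its name, and indented under it one key for each argument. drive_tool: Moves the arm, as the interface text tells. Shift numbers are shares of 0.1 m and turn numbers shares of pi/2 rad, none past 1 either way. Its arguments: {"type":"object","properties":{"hand":{"type":"array","items":{"type":"number"}},"xyz":{"type":"array","items":{"type":"array","items":{"type":"number"}}},"dr":{"type":"array","items":{"type":"array","items":{"type":"number"}}},"squeeze":{"type":"number"}},"required":["hand","xyz","dr"]}

```bash
mkdir -p pics; ls
cat > h.py <<'E'
import numpy as np, cv2
from plant import manip, viewer
from scipy.spatial.transform import Rotation as R
def save(c,n):
    p,d=viewer.grab_frame(c); cv2.imwrite(f'pics/{n}.png',p[:,:,::-1]); return p,d
def rays(info,uv):
    uv=np.atleast_2d(np.float64(uv)); K=np.array([[info['fx'],0,info['cx']],[0,info['fy'],info['cy']],[0,0,1]])
    return cv2.undistortPoints(uv[:,None],K,np.array([info['k1'],0,0,0.]))[:,0]
def onplane(info,uv,z):
    s=rays(info,uv); T=np.linalg.inv(info['world_to_cam']); d=np.c_[s,np.ones(len(s))]@T[:3,:3].T; o=T[:3,3]
    return o+d*((z-o[2])/d[:,2])[:,None]
def pts(info,d,m):
    v,u=np.nonzero(m&(d>0)); z=d[v,u]; s=rays(info,np.c_[u,v]); P=np.c_[s*z[:,None],z]
    T=np.linalg.inv(info['world_to_cam']); return P@T[:3,:3].T+T[:3,3]
E
python3 - <<'E'
from h import *
o=manip.get_obs(); print(o)
for c in('scene','side','wrist'):
    save(c,c+'0'); i=viewer.camera_info(c); print(c,np.linalg.inv(i['world_to_cam'])[:3].round(2).tolist(),i['fx'],i['k1'])
    if c!='wrist':
      for n in('lamp','seam_1','seam_3','seam_6','seam_8','scraper','scraper_handle','stand','tray_mark','dish1','basket','thermometer','lifter'):
        print(n,[(np.round(r['location']).tolist(),round(r['p'],2)) for r in viewer.place_of(c,n)][:7])
E
```

```text
pics
{'clock': 0.0, 'joint_pos': array([72.85126284, 23.94932328, -0.58964927, 92.48521248,  0.26902058,
       63.63904924, -3.03653728]), 'joint_velocities': array([-0.06242128,  0.04937692,  0.08079533, -0.00291217,  0.04311497,
        0.04504442,  0.03029075]), 'tau': array([-2.52899721e-03, -8.64445496e+01,  6.77874461e-01, -4.34901738e+01,
        1.91440276e-02,  7.37525581e-03,  1.36054112e-05]), 'tcp_pos': array([ 159.2416412 , -604.00952575,  230.64862744]), 'ee_rot': array([-1.79927972e+02,  5.36659593e-03,  1.47708449e+01]), 'wrist_force': array([-0.61998164,  0.50300799, -0.2289602 ]), 'torque': array([ 0.02099712, -0.00838391, -0.04675951]), 'gripper_force': 0.0, 'gripper_width': 85.28827614070727}
scene [[0.84, 0.28, -0.47, 1224.44], [0.55, -0.45, 0.7, -935.54], [-0.01, -0.85, -0.53, 853.13]] 488.71856138224393 -0.021776488807515672
lamp [([610.0, 47.0, -2.0], 0.74)]
seam_1 [([530.0, 121.0, 4.0], 0.95), ([546.0, 64.0, -0.0], 0.86), ([624.0, -40.0, 3.0], 0.78), ([584.0, 129.0, -4.0], 0.74), ([645.0, 140.0, 0.0], 0.7), ([558.0, -47.0, 1.0], 0.7), ([554.0, 13.0, -4.0], 0
[... 2132 characters left out ...]
0.61), ([531.0, 117.0, 1.0], 0.59)]
scraper []
scraper_handle [([458.0, 293.0, 122.0], 0.69)]
stand [([453.0, 289.0, -3.0], 0.58)]
tray_mark [([445.0, -280.0, 9.0], 0.95), ([479.0, 494.0, 0.0], 0.71)]
dish1 [([434.0, -18.0, 12.0], 0.65), ([334.0, -83.0, 10.0], 0.63), ([429.0, 129.0, 11.0], 0.57), ([629.0, -233.0, 14.0], 0.56), ([411.0, -142.0, 7.0], 0.49)]
basket [([772.0, -128.0, -2.0], 0.69), ([771.0, 100.0, 1.0], 0.43), ([461.0, 292.0, 118.0], 0.38)]
thermometer [([768.0, 97.0, 1.0], 0.75)]
lifter [([477.0, 491.0, 0.0], 0.7), ([460.0, 287.0, -2.0], 0.42)]
wrist [[0.25, -0.91, -0.31, 239.8], [-0.97, -0.24, -0.08, -583.26], [0.0, 0.33, -0.95, 374.88]] 313.57373139716196 0.003556324215455246
```

View pics/scene0.png

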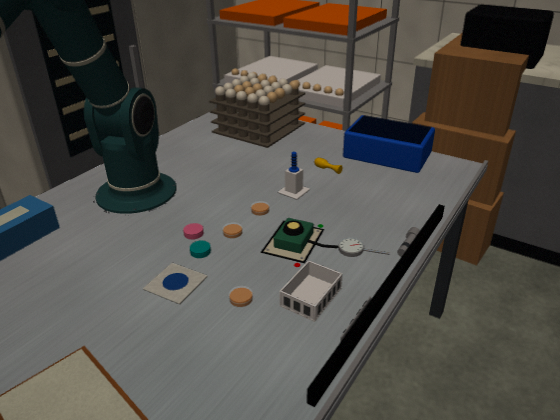

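View pics/side0.png

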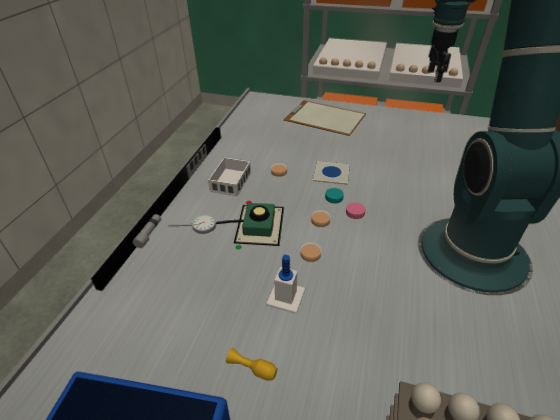

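Amber dishes show at scene pixels (232,230), (260,208) and (240,297). The pink one is at (193,231) and the turquoise one at (200,249). I'll go above the lamp for a close look first.

Emit:
drive_tool:
  hand: [1,1,1,1,1,1,1,1,1,1,1,1]
  xyz:
    - [0.24,-0.22,0]
    - [0.24,-0.22,0]
    - [0.24,-0.22,0]
    - [0.24,-0.22,0]
    - [0.24,-0.22,0]
    - [0.24,-0.22,0]
    - [0.24,-0.22,0]
    - [0.24,-0.22,0]
    - [0.24,-0.22,0]
    - [0.24,-0.22,0]
    - [0.24,-0.22,0]
    - [0.24,-0.22,0]
  dr:
    - [0,0,0]
    - [0,0,0]
    - [0,0,0]
    - [0,0,0]
    - [0,0,0]
    - [0,0,0]
    - [0,0,0]
    - [0,0,0]
    - [0,0,0]
    - [0,0,0]
    - [0,0,0]
    - [0,0,0]

```text
clock: 2.45
tcp_pos: [371.1, -274.2, 231.5]
ee_rot: [180.0, -0.0, 14.8]
wrist_force: [1.1, -0.2, 0.2]
gripper_width: 85.4
gripper_force: 0.0
```

Emit:
drive_tool:
  hand: [1,1,1,1,1,1,1,1,1,1,1,1]
  xyz:
    - [0.24,-0.22,0]
    - [0.24,-0.22,0]
    - [0.24,-0.22,0]
    - [0.24,-0.22,0]
    - [0.24,-0.22,0]
    - [0.24,-0.22,0]
    - [0.24,-0.22,0]
    - [0.24,-0.22,0]
    - [0.24,-0.22,0]
    - [0.24,-0.22,0]
    - [0.24,-0.22,0]
    - [0,0,0]
  dr:
    - [0,0,0]
    - [0,0,0]
    - [0,0,0]
    - [0,0,0]
    - [0,0,0]
    - [0,0,0]
    - [0,0,0]
    - [0,0,0]
    - [0,0,0]
    - [0,0,0]
    - [0,0,0.055]
    - [0,0,0]

```text
clock: 3.45
tcp_pos: [566.0, 31.7, 231.3]
ee_rot: [-179.9, -0.1, 9.8]
wrist_force: [-0.3, 1.7, -0.7]
gripper_width: 85.5
gripper_force: 0.0
```

Run:
```python
from h import *
for k in range(2): o=manip.get_obs(); print(o['tcp_pos'],o['ee_rot'],o['clock'])
save('wrist','w1')
for n in('lamp','seam_1','stand','scraper_handle','tray_mark','dish1'):
    print(n,[(np.round(r['location']).tolist(),round(r['p'],2)) for r in viewer.place_of('wrist',n)][:9])
```

```text
[565.96011746  31.65407476 231.31430778] [-1.79855971e+02 -7.75753698e-02  9.77017950e+00] 3.45
[565.96011746  31.65407476 231.31430778] [-1.79855971e+02 -7.75753698e-02  9.77017950e+00] 3.45
lamp [([610.0, 49.0, -4.0], 0.84)]
seam_1 [([618.0, -36.0, 2.0], 0.82), ([586.0, 131.0, 5.0], 0.78), ([560.0, -47.0, 3.0], 0.78), ([550.0, 6.0, 2.0], 0.74), ([630.0, -231.0, 12.0], 0.71), ([639.0, 139.0, -2.0], 0.65), ([526.0, 122.0, 1.0], 0.64), ([675.0, -22.0, 0.0], 0.64)]
stand [([463.0, 289.0, 2.0], 0.74)]
scraper_handle []
tray_mark []
dish1 [([435.0, 129.0, 9.0], 0.79), ([630.0, -232.0, 9.0], 0.65), ([431.0, -14.0, 8.0], 0.63), ([338.0, -82.0, 14.0], 0.61)]
```

View pics/w1.png

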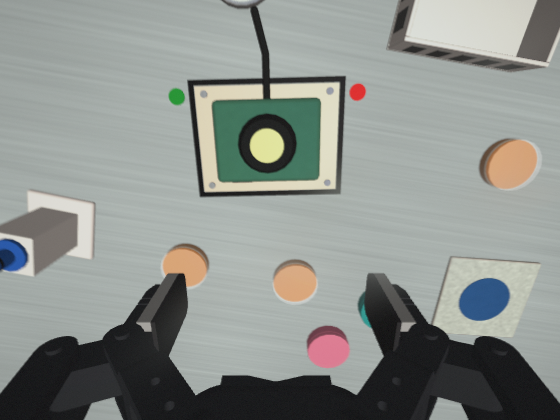

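The wrist picture shows the whole joint (corners about (191,80), (344,78), (202,195), (340,192)), with green dot (177,97), red dot (358,92), three amber dishes at (186,266), (295,282), (511,164) and the tray mark at (485,299). Next I'll fit the joint and the other features from pixels.

```bash
cat >> h.py <<'E'
from scipy.optimize import least_squares
from scipy import ndimage
def fitlamp(c,p,x0=(608,48,9.9)):
    i=viewer.camera_info(c); v,u=np.nonzero(p.max(2)<60)
    Q=onplane(i,np.c_[u,v],0)[:,:2]
    def loc(x):
        a=np.radians(x[2]); d=Q-x[:2]; return np.c_[d@[np.cos(a),np.sin(a)],d@[-np.sin(a),np.cos(a)]]
    def dist(x,L): # distances to rectangle 64 x 84 sides
        a,b=L[:,0],L[:,1]; return np.maximum(abs(a)-64,abs(b)-84)
    L=loc(np.array(x0)); k=(abs(dist(x0,L))<9)&~((L[:,0]>50)&(abs(L[:,1])<30)); Q=Q[k]
    f=lambda x: dist(x,loc(x))
    r=least_squares(f,x0,loss='soft_l1'); return r.x,len(Q),np.std(f(r.x))
def dishes(c,p,z=20):
    i=viewer.camera_info(c); h=cv2.cvtColor(p,cv2.COLOR_RGB2HSV)
    m=(h[...,0]>5)&(h[...,0]<20)&(h[...,1]>90)&(h[...,2]>120); l,n=ndimage.label(m); out=[]
    for k in range(1,n+1):
        v,u=np.nonzero(l==k)
        if len(u)<150: continue
        P=onplane(i,np.c_[u,v],z)
        out.append((P.mean(0)[:2].round(1).tolist(),len(u),np.ptp(P,axis=0)[:2].round(0).tolist()))
    return out
def blue(c,p,z,c0=None,r=60):
    i=viewer.camera_info(c); q=p.astype(int); m=(q[...,2]>q[...,0]+50)&(q[...,2]>q[...,1]+25); v,u=np.nonzero(m)
    P=onplane(i,np.c_[u,v],z); k=np.hypot(*(P[:,:2]-c0).T)<r; return P[k].mean(0)[:2].round(1),np.ptp(P[k],axis=0)[:2].round(0),k.sum()
E
python3 - <<'E'
from h import *
for c,n in(('wrist','w1'),('scene','scene0'),('side','side0')):
    p=cv2.imread(f'pics/{n}.png')[:,:,::-1].copy()
    print(c,fitlamp(c,p)); print(dishes(c,p)); print(blue(c,p,6,(447,-276)))
    if c!='wrist': print('handle top',blue(c,p,149,(459,292),14),blue(c,p,89,(459,292),19))
E
```

```text
wrist (array([604.68132581,  40.4635401 ,  11.11774536]), 1438, np.float64(1.2354991457369238))
[([627.0, -235.9], 1847, [54.0, 55.0]), ([435.6, 118.1], 1117, [54.0, 55.0]), ([433.7, -23.2], 1210, [55.0, 54.0])]
(array([ 443.3, -287.1]), array([68., 66.]), np.int64(1608))
scene (array([609.06166203,  49.92075227,  10.71105546]), 261, np.float64(3.014258562552371))
[([-1479.2, 2974.5], 943, [590.0, 800.0]), ([-877.2, 2934.3], 867, [591.0, 794.0]), ([-611.9, 3203.5], 226, [267.0, 583.0]), ([633.7, -235.8], 249, [51.0, 52.0])]
(array([ 447.6, -275.4]), array([63., 64.]), np.int64(316))
handle top (array([461.6, 287.6]), array([12., 11.]), np.int64(8)) (array([459.7, 290.9]), array([31., 33.]), np.int64(40))
side (array([610.11864731,  45.69827118,  11.03369966]), 176, np.float64(2.3167329286401404))
[([468.6, -848.9], 440, [246.0, 86.0]), ([190.1, -850.1], 485, [241.0, 85.0]), ([432.6, -10.8], 174, [54.0, 53.0]), ([430.8, 133.9], 233, [55.0, 54.0])]
(array([ 448.3, -278.7]), array([61., 59.]), np.int64(143))
handle top (array([459.1, 292.8]), array([15., 23.]), np.int64(46)) (array([459.6, 291.7]), array([32., 32.]), np.int64(108))
```

Run:
```python
from h import *
o=manip.get_obs(); print(o['tcp_pos'],o['ee_rot'],o['clock'])
p,d=save('wrist','w2'); c='wrist'
print(c,fitlamp(c,p)); print(dishes(c,p)); print(blue(c,p,6,(447,-276)))
o=manip.get_obs(); print(o['tcp_pos'],o['ee_rot'],o['clock'])
i=viewer.camera_info(c);T=np.linalg.inv(i['world_to_cam']); print(T.round(3), o['tcp_pos'])
P=pts(i,d,d>0); k=(abs(P[:,0]-480)<40)&(abs(P[:,1]-50)<40); print('bench z',np.median(P[k],0), P[k][:,2].std())
```

```text
[563.85569781  24.53722267 231.439356  ] [ 1.79975523e+02 -2.09399937e-03  9.75509128e+00] 3.8
wrist (array([607.53199258,  49.05125818,  11.00742577]), 1705, np.float64(1.38287349459777))
[([629.2, -226.9], 1867, [54.0, 55.0]), ([438.2, 128.2], 1155, [52.0, 55.0]), ([436.5, -14.6], 1218, [54.0, 54.0])]
(array([ 446., -277.]), array([67., 66.]), np.int64(1630))
[563.87890001  24.70944393 231.44730804] [ 1.79981072e+02 -3.66596015e-03  9.76057573e+00] 3.85
[[ 1.70000e-01 -9.32000e-01 -3.20000e-01  6.45894e+02]
 [-9.86000e-01 -1.60000e-01 -5.60000e-02  3.86720e+01]
 [ 1.00000e-03  3.25000e-01 -9.46000e-01  3.75086e+02]
 [ 0.00000e+00  0.00000e+00  0.00000e+00  1.00000e+00]] [563.87890001  24.70944393 231.44730804]
bench z [481.70538446  50.04804924   1.22445861] 1.5370905201511753
```

Emit:
drive_tool:
  hand: [1,1,1,1,1,1,1,1,1,1,1,1]
  xyz:
    - [-0.06,-0.28,0]
    - [-0.06,-0.28,0]
    - [-0.06,-0.28,0]
    - [-0.06,-0.28,0]
    - [-0.06,-0.28,0]
    - [-0.06,-0.28,0]
    - [-0.06,-0.28,0]
    - [-0.06,-0.28,0]
    - [-0.06,-0.28,0]
    - [-0.04,-0.28,0]
    - [0,0,0]
    - [0,0,0]
  dr:
    - [0,0,0]
    - [0,0,0]
    - [0,0,0]
    - [0,0,0]
    - [0,0,0]
    - [0,0,0]
    - [0,0,0]
    - [0,0,0]
    - [0,0,0]
    - [0,0,-0.014]
    - [0,0,0]
    - [0,0,0]

```text
clock: 4.85
tcp_pos: [458.6, 292.6, 231.4]
ee_rot: [-180.0, -0.0, 11.2]
wrist_force: [0.1, -0.7, 0.2]
gripper_width: 85.9
gripper_force: 0.0
```

Emit:
drive_tool:
  hand: [1,1,1,1]
  xyz:
    - [0,0,0]
    - [0,0,0]
    - [0,0,0]
    - [0,0,0]
  dr:
    - [0,0,0]
    - [0,0,0]
    - [0,0,0]
    - [0,0,0]

```text
clock: 5.18
tcp_pos: [459.6, 290.9, 231.3]
ee_rot: [180.0, -0.0, 11.0]
wrist_force: [0.5, 0.5, 0.7]
gripper_width: 85.3
gripper_force: 0.0
```

Run:
```python
from h import *
c='wrist'; p,d=save(c,'w3'); o=manip.get_obs(); print(o['tcp_pos'],o['ee_rot'],o['clock'])
i=viewer.camera_info(c); q=p.astype(int); m=(q[...,2]>q[...,0]+50)&(q[...,2]>q[...,1]+25)
P=pts(i,d,m); k=np.hypot(P[:,0]-459,P[:,1]-292)<35; P=P[k]; print(len(P))
t=P[P[:,2]>140]; print('top',t.mean(0),np.ptp(t,axis=0)); g=P[(P[:,2]<100)&(P[:,2]>80)]; print('guard',(g.min(0)+g.max(0))/2,np.ptp(g,axis=0))
w=pts(i,d,(q.min(2)>130)); w=w[(w[:,2]>78)&(w[:,2]<90)&(np.hypot(w[:,0]-459,w[:,1]-292)<45)]; print('block',(w.min(0)+w.max(0))/2,np.ptp(w,axis=0))
```

```text
[459.51390238 291.08554338 231.36506826] [ 1.79997159e+02 -6.72991123e-03  1.10147161e+01] 5.2333
978
top [459.84422913 290.17828316 149.93892118] [16.82639642 16.61244731  3.96569848]
guard [460.80038054 289.83089446  92.17683559] [31.51013666 34.7428222  12.70648892]
block [459.1068715  290.07415598  85.17752603] [45.82980832 45.52433979  8.98784983]
```

View pics/w3.png

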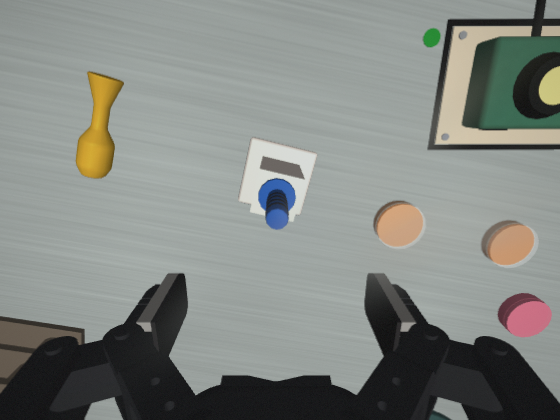

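Emit:
drive_tool:
  hand: [1,1,1,1,1,1,1,1,0,0,0,0]
  xyz:
    - [0,0.01,0.2]
    - [0,0,0.2]
    - [0,0,0.2]
    - [0,0,0.2]
    - [0,0,0.2]
    - [0,0,0.2]
    - [0,0,0.13]
    - [0,0,0]
    - [0,0,0]
    - [0,0,0]
    - [0,0,0]
    - [0,0,0]
  dr:
    - [0,0,0]
    - [0,0,0]
    - [0,0,0]
    - [0,0,0]
    - [0,0,0]
    - [0,0,0]
    - [0,0,0]
    - [0,0,0]
    - [0,0,0]
    - [0,0,0]
    - [0,0,0]
    - [0,0,0]
  squeeze: 90

```text
clock: 6.23
tcp_pos: [459.9, 290.9, 99.3]
ee_rot: [-180.0, -0.1, 11.1]
wrist_force: [0.1, -0.6, 0.8]
gripper_width: 39.0
gripper_force: 0.0
```

Emit:
drive_tool:
  hand: [0,0,0,0,0,0]
  xyz:
    - [0,0,0]
    - [0,0,0]
    - [0,0,0]
    - [0,0,0]
    - [0,0,0]
    - [0,0,0]
  dr:
    - [0,0,0]
    - [0,0,0]
    - [0,0,0]
    - [0,0,0]
    - [0,0,0]
    - [0,0,0]

```text
clock: 6.73
tcp_pos: [459.7, 290.8, 99.0]
ee_rot: [-180.0, -0.0, 11.1]
wrist_force: [-1.9, -2.0, 8.0]
gripper_width: 15.8
gripper_force: 87.5
```

Emit:
drive_tool:
  hand: [0,0,0,0,0,0,0,0,0,0,0,0]
  xyz:
    - [0,0,-0.1]
    - [0,0,-0.25]
    - [0,0,-0.25]
    - [0,0,-0.25]
    - [0,0,-0.2]
    - [0,0,0]
    - [0.1,0.12,0]
    - [0.2,0.25,0]
    - [0.2,0.25,0]
    - [0.2,0.25,0]
    - [0.2,0.25,0]
    - [0.2,0.25,0]
  dr:
    - [0,0,0]
    - [0,0,0]
    - [0,0,0]
    - [0,0,0]
    - [0,0,0]
    - [0,0,0]
    - [0,0,0]
    - [0,0,0]
    - [0,0,0]
    - [0,0,0]
    - [0,0,0]
    - [0,0,0]

```text
clock: 7.73
tcp_pos: [594.5, 176.1, 203.5]
ee_rot: [180.0, 0.0, 11.1]
wrist_force: [-0.7, 0.2, -0.1]
gripper_width: 15.9
gripper_force: 87.8
```

Emit:
drive_tool:
  hand: [0,0,0,0,0,0,0,0,0,0,0,0]
  xyz:
    - [0.2,0.25,0]
    - [0.2,0.2,0]
    - [0,0,0]
    - [0,0,0.15]
    - [0,0,0.2]
    - [0,0,0.2]
    - [0,0,0.2]
    - [0,0,0.15]
    - [0,0,0]
    - [0,0,0]
    - [0,0,0]
    - [0,0,0]
  dr:
    - [0,0,0]
    - [0,0,0]
    - [0,0,0]
    - [0,0,0]
    - [0,0,0]
    - [0,0,0]
    - [0,0,0]
    - [0,0,0]
    - [0,0,0]
    - [0,0,0]
    - [0,0,0]
    - [0,0,0]

```text
clock: 8.73
tcp_pos: [642.1, 141.2, 114.7]
ee_rot: [-180.0, -0.1, 11.1]
wrist_force: [0.1, -0.8, -0.3]
gripper_width: 15.8
gripper_force: 87.8
```

Run:
```python
from h import *
o=manip.get_obs(); print(o['tcp_pos'],o['ee_rot'],o['clock'],o['wrist_force'])
ps=[]
for c in('wrist','side','scene'):
    p,d=save(c,c+'4')
    print(c,fitlamp(c,p,(608.5,48.5,11)))
    i=viewer.camera_info(c);w=np.r_[o['tcp_pos'][:2],26,1]; q=i['world_to_cam']@w; u,v=i['fx']*q[0]/q[2]+i['cx'],i['fy']*q[1]/q[2]+i['cy']; print(u,v)
    for n in('scraper_tip',): print(n,[(np.round(r['location'],1).tolist(),round(r['p'],2)) for r in viewer.place_of(c,n)][:5])
    a,b=int(u),int(v); cr=p[max(0,b-55):b+35,max(0,a-50):a+50]; ps.append(cv2.resize(cr,(400,360),interpolation=cv2.INTER_CUBIC) if c!='wrist' else cv2.resize(p,(480,360)))
    print('crop origin',max(0,a-50),max(0,b-55),cr.shape)
cv2.imwrite('pics/crop4.png',np.hstack(ps[1:])[:,:,::-1])
```

```text
[642.14664823 141.15825904 114.68245061] [-1.79991784e+02 -9.85565464e-02  1.10779856e+01] 8.7333 [ 0.06857115 -0.84189316 -0.30186316]
wrist (array([607.83447982,  47.90632152,  11.03830283]), 2318, np.float64(4.447869283690794))
275.325748093427 215.30086486306584
scraper_tip [([644.7, 140.4, 25.2], 0.95)]
crop origin 225 160 (90, 100, 3)
side (array([609.95783658,  45.98932058,  11.11046795]), 160, np.float64(2.335428996883905))
238.0367227927501 236.8681528049121
scraper_tip [([642.9, 137.2, 30.1], 0.67), ([640.0, 141.5, 4.3], 0.38)]
crop origin 188 181 (90, 100, 3)
scene (array([608.99794207,  50.17920572,  10.72971287]), 233, np.float64(2.8546077739833517))
318.4425197564763 221.5989667683793
scraper_tip [([642.7, 139.0, 27.8], 0.45)]
crop origin 268 166 (90, 100, 3)
```

View pics/crop4.png

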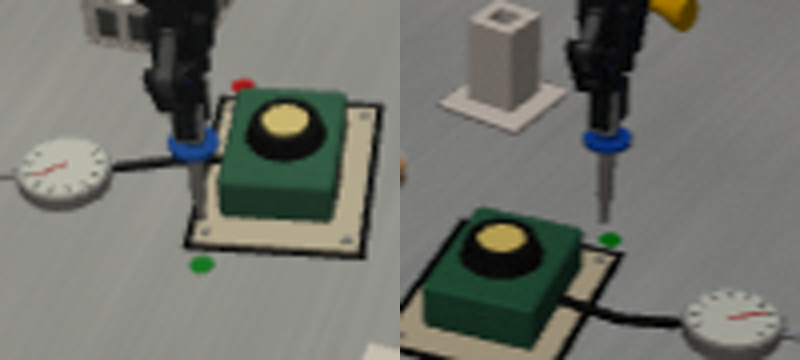

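View pics/wrist4.png

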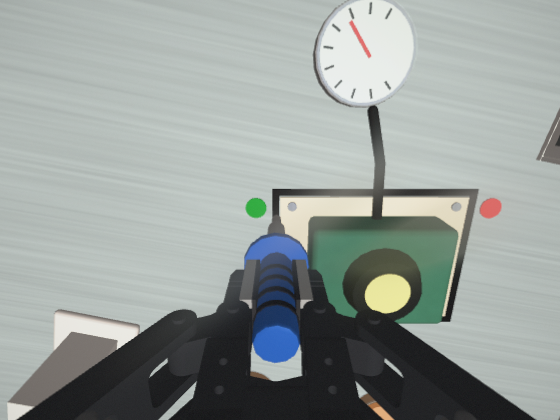

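Run:
```python
from h import *
c='wrist'; p=cv2.imread('pics/wrist4.png')[:,:,::-1].copy()
m=p.copy(); m[215:,:400]=255; m[300:]=255; m[:,365:400]=255
print(fitlamp(c,m,(608,48,11)))
i=viewer.camera_info(c); o=manip.get_obs()
for z in(20,29.7):
  w=np.r_[o['tcp_pos'][:2],z,1]; q=i['world_to_cam']@w; print(i['fx']*q[0]/q[2]+i['cx'],i['fy']*q[1]/q[2]+i['cy'])
cr=p[185:255,235:325]; cv2.imwrite('pics/crop5.png',cv2.resize(cr,(720,560),interpolation=cv2.INTER_CUBIC)[:,:,::-1])
```

```text
(array([607.25999253,  48.27632002,  11.12930235]), 544, np.float64(1.4313291693501944))
275.4065528551741 213.11747694736897
275.3996673623288 217.26887604557132
```

View pics/crop5.png

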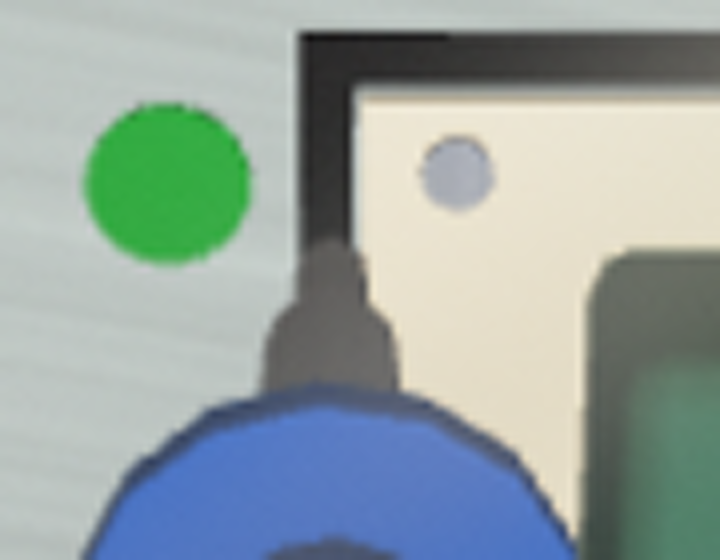

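Emit:
drive_tool:
  hand: [0,0,0,0,0,0]
  xyz:
    - [0,-0.008,0.1]
    - [0,0,0.1]
    - [0,0,0.06]
    - [0,0,0.01]
    - [0,0,0]
    - [0,0,0]
  dr:
    - [0,0,0]
    - [0,0,0]
    - [0,0,0]
    - [0,0,0]
    - [0,0,0]
    - [0,0,0]

```text
clock: 9.53
tcp_pos: [641.1, 141.7, 85.5]
ee_rot: [-180.0, 0.1, 11.1]
wrist_force: [0.3, -0.1, -0.4]
gripper_width: 15.8
gripper_force: 87.8
```

Emit:
drive_tool:
  hand: [0,0,0,0]
  xyz:
    - [0,0,0.01]
    - [0,0,0.01]
    - [0,0,0]
    - [0,0,0]
  dr:
    - [0,0,0]
    - [0,0,0]
    - [0,0,0]
    - [0,0,0]

```text
clock: 9.87
tcp_pos: [641.7, 141.9, 84.8]
ee_rot: [-180.0, -0.0, 11.1]
wrist_force: [-2.3, -0.6, 8.3]
gripper_width: 15.7
gripper_force: 88.3
```

Emit:
drive_tool:
  hand: [0,0,0,0,0,0,0,0,0,0,0,0]
  xyz:
    - [-0.015,0,0]
    - [-0.025,0,0]
    - [-0.025,0,0]
    - [-0.025,0,0]
    - [-0.025,0,0]
    - [-0.025,0,0]
    - [-0.025,0,0]
    - [-0.025,0,0]
    - [-0.025,0,0]
    - [-0.025,0,0]
    - [-0.025,0,0]
    - [-0.025,0,0]
  dr:
    - [0,0,0]
    - [0,0,0]
    - [0,0,0]
    - [0,0,0]
    - [0,0,0]
    - [0,0,0]
    - [0,0,0]
    - [0,0,0]
    - [0,0,0]
    - [0,0,0]
    - [0,0,0]
    - [0,0,0]

```text
clock: 10.87
tcp_pos: [613.6, 136.3, 84.9]
ee_rot: [-180.0, -0.1, 11.1]
wrist_force: [3.4, 1.2, 4.6]
gripper_width: 16.0
gripper_force: 88.1
```

Run:
```python
from h import *
c='wrist'; p,d=save(c,'w6'); o=manip.get_obs(); i=viewer.camera_info(c)
m=p.copy(); m[180:,:400]=255; m[330:]=255; m[:,320:420]=255
x,n,s=fitlamp(c,p*0+m,(607.3,48.3,11.1)); print(x,n,s); a=np.radians(x[2])
d=o['tcp_pos'][:2]-x[:2]; print('lamp-frame tcp',d@[np.cos(a),np.sin(a)],d@[-np.sin(a),np.cos(a)],o['tcp_pos'],o['ee_rot'],o['wrist_force'])
w=np.r_[o['tcp_pos'][:2],0,1]; q=i['world_to_cam']@w; u,v=i['fx']*q[0]/q[2]+i['cx'],i['fy']*q[1]/q[2]+i['cy']; print(u,v)
u,v=int(u)-45,int(v)-45; print(u,v); cv2.imwrite('pics/crop6.png',cv2.resize(p[v:v+70,u:u+90],(720,560),interpolation=cv2.INTER_CUBIC)[:,:,::-1])
```

```text
[607.20901359  47.29348601  11.39348733] 1208 2.143243037829612
lamp-frame tcp 23.493059251254927 86.07097053151737 [613.2361415  136.30926849  84.87060849] [-1.79990424e+02 -1.02375568e-01  1.10837409e+01] [2.30520861 0.7635915  6.02352397]
275.3503077788296 216.99755553160185
230 171
```

View pics/crop6.png

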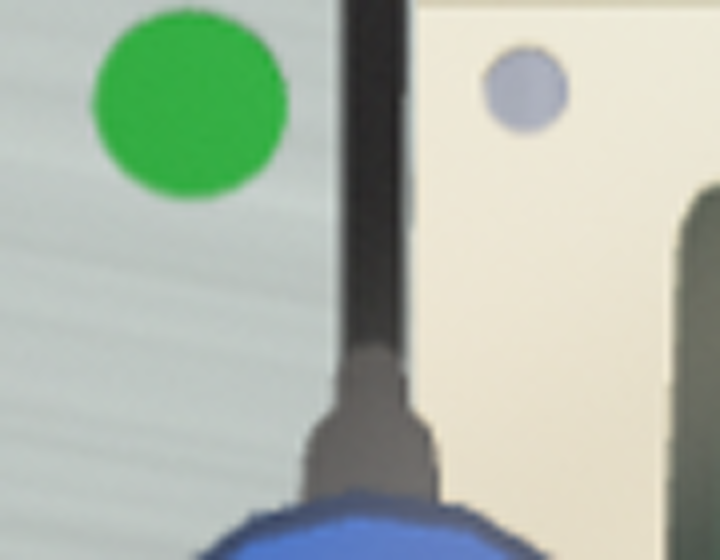

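Emit:
drive_tool:
  hand: [0,0,0,0,0,0,0,0,0,0,0,0]
  xyz:
    - [-0.02,0,0]
    - [-0.025,0,0]
    - [-0.025,0,0]
    - [-0.025,0,0]
    - [-0.025,0,0]
    - [-0.025,0,0]
    - [-0.025,0,0]
    - [-0.025,0,0]
    - [-0.025,0,0]
    - [-0.025,0,0]
    - [-0.025,0,0]
    - [-0.025,0,0]
  dr:
    - [0,0,0]
    - [0,0,0]
    - [0,0,0]
    - [0,0,0]
    - [0,0,0]
    - [0,0,0]
    - [0,0,0]
    - [0,0,0]
    - [0,0,0]
    - [0,0,0]
    - [0,0,0]
    - [0,0,0]

```text
clock: 11.92
tcp_pos: [584.7, 130.7, 84.9]
ee_rot: [-180.0, -0.1, 11.1]
wrist_force: [3.2, 0.2, 5.1]
gripper_width: 16.1
gripper_force: 88.1
```

Emit:
drive_tool:
  hand: [0,0,0,0,0,0,0,0,0,0,0,0]
  xyz:
    - [-0.025,0,0]
    - [-0.025,0,0]
    - [-0.025,0,0]
    - [-0.025,0,0]
    - [-0.025,0,0]
    - [-0.025,0,0]
    - [-0.025,0,0]
    - [-0.025,0,0]
    - [-0.025,0,0]
    - [-0.025,0,0]
    - [-0.025,0,0]
    - [-0.02,0,0]
  dr:
    - [0,0,0]
    - [0,0,0]
    - [0,0,0]
    - [0,0,0]
    - [0,0,0]
    - [0,0,0]
    - [0,0,0]
    - [0,0,0]
    - [0,0,0]
    - [0,0,0]
    - [0,0,0]
    - [0,0,0]

```text
clock: 12.92
tcp_pos: [555.7, 125.0, 84.9]
ee_rot: [-180.0, -0.1, 11.1]
wrist_force: [2.8, 0.2, 5.8]
gripper_width: 16.2
gripper_force: 88.1
```

```bash
cat >> h.py <<'E'
def chk(name,mask,x0=(607.3,48.3,11.1)):
    c='wrist'; p,d=save(c,name); o=manip.get_obs(); i=viewer.camera_info(c); m=p.copy()
    for a,b,e,f in mask: m[a:b,e:f]=255
    x,n,s=fitlamp(c,m,x0); print(x,n,s)
    for y in(x,x0):
        a=np.radians(y[2]); d=o['tcp_pos'][:2]-y[:2]; print('lamp-frame tcp',d@[np.cos(a),np.sin(a)],d@[-np.sin(a),np.cos(a)])
    print(o['tcp_pos'],o['ee_rot'],o['wrist_force'])
    return p
E
python3 - <<'E'
from h import *
p=chk('w7',[(190,420,0,420),(330,420,0,560)])
a,b=int(275)-100,int(217)-110; cv2.imwrite('pics/crop7.png',cv2.resize(p[b:b+150,a:a+200],(800,600),interpolation=cv2.INTER_CUBIC)[:,:,::-1])
E
```

```text
[607.43353246  48.14799923  10.95033815] 2332 1.4918028056846324
lamp-frame tcp -36.46756073287374 85.3035156487004
lamp-frame tcp -36.14284500527924 85.22361597773906
[555.4258732  124.97101756  84.8339099 ] [-1.79990878e+02 -1.06095408e-01  1.10824516e+01] [ 2.33366288e+00 -9.82933852e-04  6.04504504e+00]
```

View pics/crop7.png

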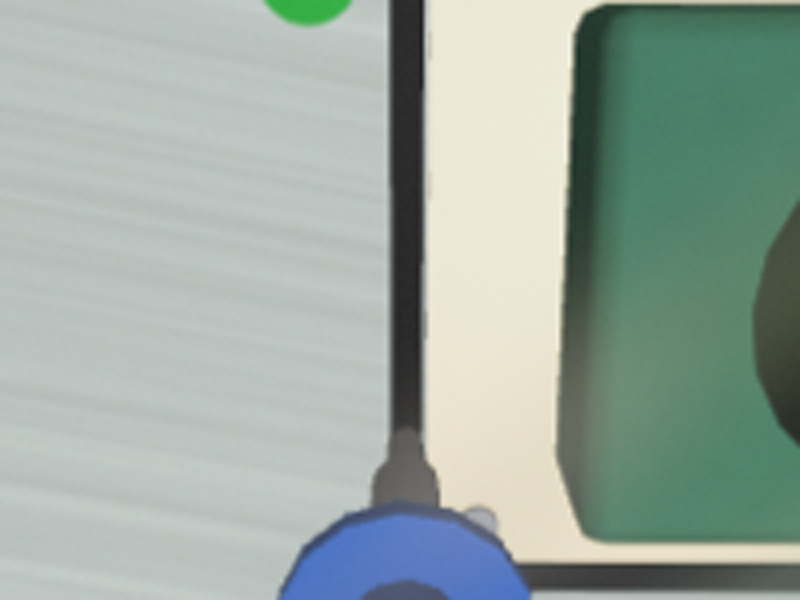

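Run:
```python
from h import *
i=viewer.camera_info('wrist'); P=onplane(i,[[345,250.6],[276,218.6],[276,214.5]],0); a=np.radians(11.1)
D=P[:,:2]-[607.3,48.3]; print(np.c_[D@[np.cos(a),np.sin(a)],D@[-np.sin(a),np.cos(a)]])
```

```text
[[-64.90453733  29.20501165]
 [-37.44834486  84.74492619]
 [-34.07067968  84.74521991]]
```

Emit:
drive_tool:
  hand: [0,0,0,0,0,0,0,0,0,0,0,0]
  xyz:
    - [-0.02,0,0]
    - [-0.025,0,0]
    - [-0.025,0,0]
    - [-0.025,0,0]
    - [-0.025,0,0]
    - [-0.025,0,0]
    - [-0.025,0,0]
    - [-0.025,0,0]
    - [-0.025,0,0]
    - [-0.025,0,0]
    - [-0.02,0,0]
    - [0,0,0]
  dr:
    - [0,0,0]
    - [0,0,0]
    - [0,0,0]
    - [0,0,0]
    - [0,0,0]
    - [0,0,0]
    - [0,0,0]
    - [0,0,0]
    - [0,0,0]
    - [0,0,0]
    - [0,0,0]
    - [0,0,0]

```text
clock: 13.97
tcp_pos: [529.5, 119.9, 84.8]
ee_rot: [-180.0, -0.1, 11.1]
wrist_force: [2.0, 0.7, 5.8]
gripper_width: 16.6
gripper_force: 88.1
```

Run:
```python
from h import *
p=chk('w8',[(215,420,0,420),(330,420,0,560)])
i=viewer.camera_info('wrist'); o=manip.get_obs(); a=np.radians(11.1)
# front line pixels to the right of the tool
h=p.max(2)<60; v,u=np.nonzero(h); Q=onplane(i,np.c_[u,v],0)[:,:2]-[607.3,48.3]; L=np.c_[Q@[np.cos(a),np.sin(a)],Q@[-np.sin(a),np.cos(a)]]
k=(abs(L[:,0]+64)<8)&(L[:,1]<55)&(L[:,1]>-95); n,_=np.histogram(L[k,1],range(-95,56,10)); print(n)
for lo in range(-95,50,15):
    j=k&(L[:,1]>lo)&(L[:,1]<lo+15); print(lo,L[j,0].mean().round(2),j.sum()) if j.sum() else 0
j=(abs(L[:,1]-84)<8)&(L[:,0]>-50)&(L[:,0]<40); print('left',L[j,1].mean()); 
cv2.imwrite('pics/crop8.png',cv2.resize(p[150:300,200:400],(800,600),interpolation=cv2.INTER_CUBIC)[:,:,::-1])
```

```text
[608.13099638  48.22190953  10.94364499] 3811 1.5246487394748716
lamp-frame tcp -63.43766111292312 85.28782059660541
lamp-frame tcp -62.40426590350565 85.22400379958779
[529.65565886 119.91549773  84.84658457] [-1.79991768e+02 -1.06348329e-01  1.10833374e+01] [2.2985816  1.11304491 5.69374566]
[ 0  0  0  0  0  0  0  0  0 14 26  0  0  0  0]
-5 -62.42 34
10 -62.58 6
left 84.52580687578092
```

View pics/crop8.png

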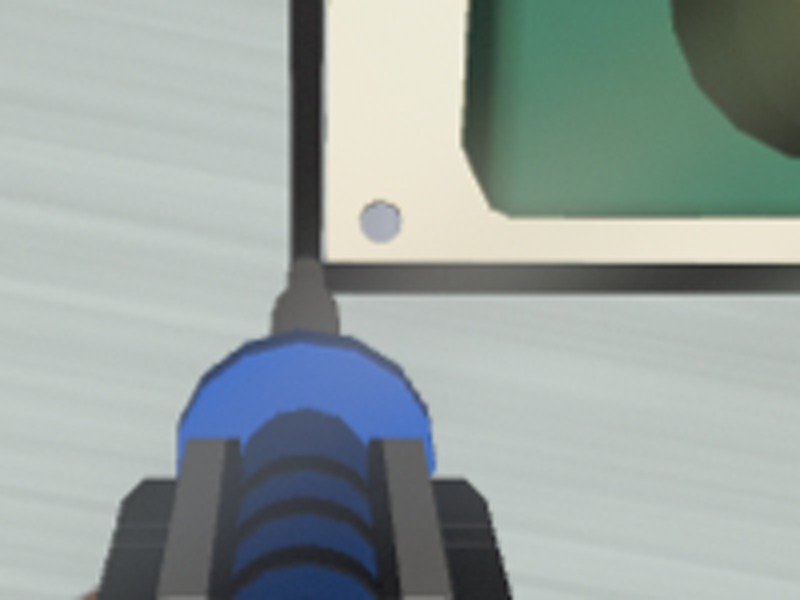

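Emit:
drive_tool:
  hand: [0,0,0,0,0,0,0,0,0,0,0,0]
  xyz:
    - [-0.007,0,0]
    - [0,0.015,0]
    - [0,0.025,0]
    - [0,0.025,0]
    - [0,0.025,0]
    - [0,0.025,0]
    - [0,0.025,0]
    - [0,0.025,0]
    - [0,0.025,0]
    - [0,0.025,0]
    - [0,0.025,0]
    - [0,0.025,0]
  dr:
    - [0,0,0]
    - [0,0,0]
    - [0,0,0]
    - [0,0,0]
    - [0,0,0]
    - [0,0,0]
    - [0,0,0]
    - [0,0,0]
    - [0,0,0]
    - [0,0,0]
    - [0,0,0]
    - [0,0,0]

```text
clock: 15.02
tcp_pos: [533.7, 94.5, 84.8]
ee_rot: [-179.9, -0.1, 11.1]
wrist_force: [-0.2, 3.0, 8.0]
gripper_width: 16.1
gripper_force: 88.2
```

Emit:
drive_tool:
  hand: [0,0,0,0,0,0,0,0,0,0,0,0]
  xyz:
    - [0,0.025,0]
    - [0,0.025,0]
    - [0,0.025,0]
    - [0,0.025,0]
    - [0,0.025,0]
    - [0,0.025,0]
    - [0,0.025,0]
    - [0,0.025,0]
    - [0,0.025,0]
    - [0,0.025,0]
    - [0,0.025,0]
    - [0,0.025,0]
  dr:
    - [0,0,0]
    - [0,0,0]
    - [0,0,0]
    - [0,0,0]
    - [0,0,0]
    - [0,0,0]
    - [0,0,0]
    - [0,0,0]
    - [0,0,0]
    - [0,0,0]
    - [0,0,0]
    - [0,0,0]

```text
clock: 16.02
tcp_pos: [539.5, 65.0, 84.8]
ee_rot: [-179.9, -0.1, 11.1]
wrist_force: [-0.6, 4.5, 7.6]
gripper_width: 16.0
gripper_force: 88.2
```

Run:
```python
from h import *
p=chk('w9',[(240,420,180,380),(290,420,0,560)])
cv2.imwrite('pics/crop9.png',cv2.resize(p[150:300,180:380],(800,600),interpolation=cv2.INTER_CUBIC)[:,:,::-1])
```

```text
[607.93645576  47.98171629  11.10825975] 4174 1.5711997057800589
lamp-frame tcp -63.83155373441186 29.338373365983376
lamp-frame tcp -63.27250971927439 28.89430993097354
[539.64836101  64.47242637  84.78967085] [-1.79959597e+02 -7.39115263e-02  1.10900677e+01] [-1.23660074  2.54987429  9.58223345]
```

View pics/crop9.png

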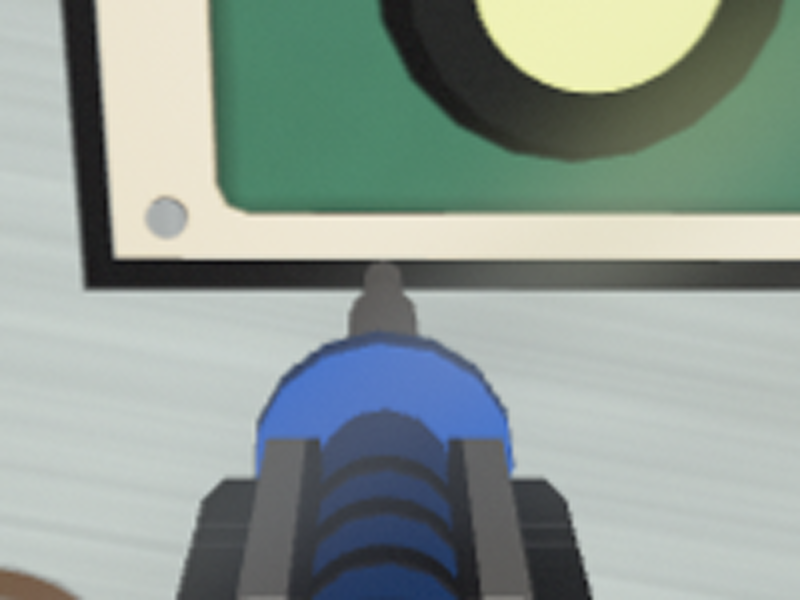

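Emit:
drive_tool:
  hand: [0,0,0,0,0,0,0,0,0,0,0,0]
  xyz:
    - [0.003,0.02,0]
    - [0.003,0.025,0]
    - [0,0.025,0]
    - [0,0.025,0]
    - [0,0.025,0]
    - [0,0.025,0]
    - [0,0.025,0]
    - [0,0.025,0]
    - [0,0.025,0]
    - [0,0.025,0]
    - [0,0.025,0]
    - [0,0.025,0]
  dr:
    - [0,0,0]
    - [0,0,0]
    - [0,0,0]
    - [0,0,0]
    - [0,0,0]
    - [0,0,0]
    - [0,0,0]
    - [0,0,0]
    - [0,0,0]
    - [0,0,0]
    - [0,0,0]
    - [0,0,0]

```text
clock: 17.07
tcp_pos: [545.8, 36.2, 84.8]
ee_rot: [-179.9, -0.1, 11.1]
wrist_force: [-1.2, 2.8, 8.2]
gripper_width: 16.0
gripper_force: 88.3
```

Emit:
drive_tool:
  hand: [0,0,0,0,0,0,0,0,0,0,0,0]
  xyz:
    - [0,0.025,0]
    - [0,0.025,0]
    - [0,0.025,0]
    - [0,0.025,0]
    - [0,0.025,0]
    - [0,0.025,0]
    - [0,0.025,0]
    - [0,0.025,0]
    - [0,0.025,0]
    - [0,0.025,0]
    - [0,0.025,0]
    - [0,0.025,0]
  dr:
    - [0,0,0]
    - [0,0,0]
    - [0,0,0]
    - [0,0,0]
    - [0,0,0]
    - [0,0,0]
    - [0,0,0]
    - [0,0,0]
    - [0,0,0]
    - [0,0,0]
    - [0,0,0]
    - [0,0,0]

```text
clock: 18.07
tcp_pos: [551.6, 6.8, 84.8]
ee_rot: [-179.9, -0.1, 11.1]
wrist_force: [-0.5, 5.6, 8.2]
gripper_width: 16.1
gripper_force: 88.3
```

Emit:
drive_tool:
  hand: [0,0,0,0,0,0,0,0,0,0,0,0]
  xyz:
    - [0,0.025,0]
    - [0,0.025,0]
    - [0,0.025,0]
    - [0,0.025,0]
    - [0,0.025,0]
    - [0,0.025,0]
    - [0,0.025,0]
    - [0,0.025,0]
    - [0,0.025,0]
    - [0,0.025,0]
    - [0,0.02,0]
    - [0,0,0]
  dr:
    - [0,0,0]
    - [0,0,0]
    - [0,0,0]
    - [0,0,0]
    - [0,0,0]
    - [0,0,0]
    - [0,0,0]
    - [0,0,0]
    - [0,0,0]
    - [0,0,0]
    - [0,0,0]
    - [0,0,0]

```text
clock: 19.07
tcp_pos: [556.8, -20.2, 84.8]
ee_rot: [-180.0, -0.1, 11.1]
wrist_force: [-0.7, 2.1, 8.7]
gripper_width: 16.3
gripper_force: 88.3
```

Run:
```python
from h import *
p=chk('w10',[(230,420,180,380),(280,420,0,560)])
cv2.imwrite('pics/crop10.png',cv2.resize(p[150:300,180:380],(800,600),interpolation=cv2.INTER_CUBIC)[:,:,::-1])
```

```text
[607.40220229  49.57091909  10.9666354 ] 5293 1.5543005141857482
lamp-frame tcp -62.941986029981116 -58.784946897907325
lamp-frame tcp -62.733676062407234 -57.41081338902896
[556.79274659 -20.1144207   84.75929164] [-1.79973858e+02 -6.15031201e-02  1.10947409e+01] [-0.30198903  2.56780115  8.84446392]
```

View pics/crop10.png

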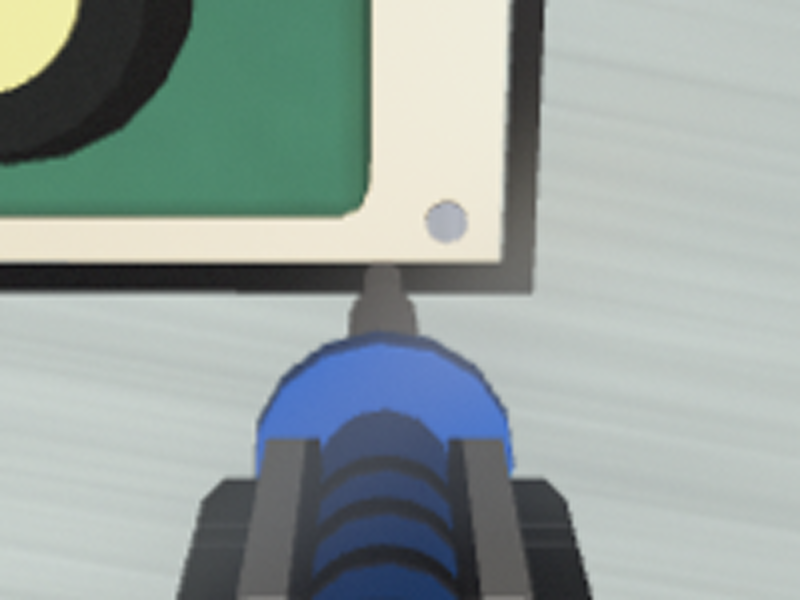

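Emit:
drive_tool:
  hand: [0,0,0,0,0,0,0,0,0,0,0,0]
  xyz:
    - [0,0.02,0]
    - [0.002,0.025,0]
    - [0,0.025,0]
    - [0,0.025,0]
    - [0,0.025,0]
    - [0,0.025,0]
    - [0,0.025,0]
    - [0,0.025,0]
    - [0,0.025,0]
    - [0,0.025,0]
    - [0,0.015,0]
    - [0,0,0]
  dr:
    - [0,0,0]
    - [0,0,0]
    - [0,0,0]
    - [0,0,0]
    - [0,0,0]
    - [0,0,0]
    - [0,0,0]
    - [0,0,0]
    - [0,0,0]
    - [0,0,0]
    - [0,0,0]
    - [0,0,0]

```text
clock: 20.12
tcp_pos: [562.0, -45.6, 84.8]
ee_rot: [-180.0, -0.1, 11.1]
wrist_force: [0.3, 2.2, 9.0]
gripper_width: 16.0
gripper_force: 88.3
```

```bash
cat >> h.py <<'E'
def linepx(p,rows,lo=240,hi=330):
    # centre of the black line in given rows near the nib, and nib centre
    for r in rows:
        g=p[r,lo:hi].max(1).astype(int); print(r,g.tolist() if 0 else [lo+int(k) for k in np.nonzero(g<95)[0]])
E
python3 - <<'E'
from h import *
p=chk('w11',[(210,420,180,380),(280,420,0,560)])
linepx(p,[150,170,190,200,205,210,213,216,218,220,222])
E
```

```text
[607.33301402  49.81458638  11.03759159] 5084 1.558448161965659
lamp-frame tcp -62.74471731767139 -84.97495104314461
lamp-frame tcp -62.51324997196629 -83.42666050103615
[562.01767114 -45.60114375  84.7595838 ] [-1.79978305e+02 -6.27849302e-02  1.10975582e+01] [0.50909517 3.23597382 9.23165215]
150 [272, 273, 274, 275, 276, 277, 278, 279]
170 [272, 273, 274, 275, 276, 277, 278, 279]
190 [272, 273, 274, 275, 276, 277, 278]
200 [272, 273, 274, 275, 276, 277, 278]
205 [272, 273, 274, 275, 276, 277, 278]
210 [272, 273, 274, 275, 276, 277, 278]
213 [272, 273, 274, 275, 276, 277, 278]
216 [240, 241, 242, 243, 244, 245, 246, 247, 248, 249, 250, 251, 252, 253, 254, 255, 256, 257, 258, 259, 260, 261, 262, 263, 264, 265, 266, 267, 268, 269, 270, 271, 272, 273, 278]
218 [240, 241, 242, 243, 244, 245, 246, 247, 248, 249, 250, 251, 252, 253, 254, 255, 256, 257, 258, 259, 260, 261, 262, 263, 264, 265, 266, 267, 268, 269, 270, 271, 272, 273]
220 [240, 241, 242, 243, 244, 245, 246, 247, 248, 249, 250, 251, 252, 253, 254, 255, 256, 257, 258, 259, 260, 261, 262, 263, 264, 265, 266, 267, 268, 269, 270, 271, 272]
222 [240, 241, 242, 243, 244, 245, 246, 247, 248, 249, 250, 251, 252, 253, 254, 255, 256, 257, 258, 259, 260, 261, 262, 263, 264, 265, 266, 267, 268, 269, 270, 271]
```

Emit:
drive_tool:
  hand: [0,0,0,0,0,0,0,0,0,0,0,0]
  xyz:
    - [0.015,0,0]
    - [0.025,0,0]
    - [0.025,0,0]
    - [0.025,0,0]
    - [0.025,0,0]
    - [0.025,0,0]
    - [0.025,0,0]
    - [0.025,0,0]
    - [0.025,0,0]
    - [0.025,0,0]
    - [0.025,0,0]
    - [0.025,0,0]
  dr:
    - [0,0,0]
    - [0,0,0]
    - [0,0,0]
    - [0,0,0]
    - [0,0,0]
    - [0,0,0]
    - [0,0,0]
    - [0,0,0]
    - [0,0,0]
    - [0,0,0]
    - [0,0,0]
    - [0,0,0]

```text
clock: 21.17
tcp_pos: [589.3, -40.9, 84.6]
ee_rot: [180.0, 0.1, 11.1]
wrist_force: [-8.4, -1.2, 16.3]
gripper_width: 16.0
gripper_force: 89.0
```

Emit:
drive_tool:
  hand: [0,0,0,0,0,0,0,0,0,0,0,0]
  xyz:
    - [0.025,0,0]
    - [0.025,0,0]
    - [0.025,0,0]
    - [0.025,0,0]
    - [0.025,0,0]
    - [0.025,0,0]
    - [0.025,0,0]
    - [0.025,0,0]
    - [0.025,0,0]
    - [0.025,0,0]
    - [0.025,0,0]
    - [0.02,0,0]
  dr:
    - [0,0,0]
    - [0,0,0]
    - [0,0,0]
    - [0,0,0]
    - [0,0,0]
    - [0,0,0]
    - [0,0,0]
    - [0,0,0]
    - [0,0,0]
    - [0,0,0]
    - [0,0,0]
    - [0,0,0]

```text
clock: 22.17
tcp_pos: [618.4, -35.2, 84.6]
ee_rot: [180.0, 0.1, 11.1]
wrist_force: [-6.8, -1.0, 14.1]
gripper_width: 16.1
gripper_force: 88.9
```

Run:
```python
from h import *
p=chk('w12',[(210,420,180,380),(280,420,0,560)])
linepx(p,[150,190,205,210,213,218])
for r in (214,217,220): print(p[r,262:292].max(1).tolist())
```

```text
[608.099078    50.35984815  10.67232658] 2806 1.8716210038908638
lamp-frame tcp -5.338565829529778 -85.91360141976716
lamp-frame tcp -4.799001448365763 -84.00388590205091
[618.76336839 -35.05631018  84.65523237] [1.79979466e+02 7.43623672e-02 1.10725085e+01] [-4.86858733 -1.03427691 13.07171111]
150 [271, 272, 273, 274, 275, 276, 277, 278]
190 [271, 272, 273, 274, 275, 276, 277, 278]
205 [271, 272, 273, 274, 275, 276, 277, 278]
210 [271, 272, 273, 274, 275, 276, 277, 278]
213 [271, 272, 273, 274, 275, 276, 277, 278]
218 [272, 273, 274, 275, 276, 277, 278]
[230, 231, 231, 230, 231, 230, 231, 217, 164, 82, 54, 55, 55, 56, 59, 61, 82, 176, 188, 188, 188, 188, 188, 188, 189, 187, 187, 187, 187, 186]
[230, 230, 229, 230, 230, 230, 230, 216, 194, 100, 57, 61, 66, 69, 72, 70, 86, 177, 190, 189, 190, 190, 189, 190, 188, 188, 187, 188, 186, 187]
[230, 230, 230, 230, 229, 230, 230, 205, 189, 102, 79, 89, 90, 92, 93, 92, 94, 97, 142, 181, 187, 186, 187, 187, 188, 188, 188, 188, 188, 188]
```

Emit:
drive_tool:
  hand: [0,0,0,0,0,0,0,0,0,0,0,0]
  xyz:
    - [0.02,0,0]
    - [0.025,0,0]
    - [0.025,0,0]
    - [0.025,0,0]
    - [0.025,0,0]
    - [0.025,0,0]
    - [0.025,0,0]
    - [0.025,0,0]
    - [0.025,0,0]
    - [0.025,0,0]
    - [0.025,0,0]
    - [0.025,0,0]
  dr:
    - [0,0,0]
    - [0,0,0]
    - [0,0,0]
    - [0,0,0]
    - [0,0,0]
    - [0,0,0]
    - [0,0,0]
    - [0,0,0]
    - [0,0,0]
    - [0,0,0]
    - [0,0,0]
    - [0,0,0]

```text
clock: 23.22
tcp_pos: [647.3, -29.5, 84.6]
ee_rot: [180.0, 0.1, 11.1]
wrist_force: [-8.3, -0.8, 13.6]
gripper_width: 16.1
gripper_force: 88.8
```

Emit:
drive_tool:
  hand: [0,0,0,0,0,0,0,0,0,0,0,0]
  xyz:
    - [0.025,0,0]
    - [0.025,0,0]
    - [0.025,0,0]
    - [0.025,0,0]
    - [0.025,0,0]
    - [0.025,0,0]
    - [0.025,0,0]
    - [0.025,0,0]
    - [0.025,0,0]
    - [0.025,0,0]
    - [0.02,0,0]
    - [0,0,0]
  dr:
    - [0,0,0]
    - [0,0,0]
    - [0,0,0]
    - [0,0,0]
    - [0,0,0]
    - [0,0,0]
    - [0,0,0]
    - [0,0,0]
    - [0,0,0]
    - [0,0,0]
    - [0,0,0]
    - [0,0,0]

```text
clock: 24.22
tcp_pos: [674.3, -24.2, 84.7]
ee_rot: [180.0, 0.1, 11.1]
wrist_force: [-5.3, -0.6, 13.1]
gripper_width: 16.4
gripper_force: 88.6
```

Run:
```python
from h import *
p=chk('w13',[(210,420,180,380),(280,420,0,560)])
linepx(p,[150,190,205,210,213,218])
print([viewer.place_of('wrist','scraper_tip')[:1]])
cv2.imwrite('pics/crop13.png',cv2.resize(p[150:300,200:400],(800,600),interpolation=cv2.INTER_CUBIC)[:,:,::-1])
```

```text
[606.72737532  50.36346219  10.98856404] 1571 1.6226301601659763
lamp-frame tcp 52.04453906712484 -86.06603606866713
lamp-frame tcp 51.71239821305445 -84.03199277450838
[674.2230015  -24.20420545  84.73072631] [1.79980547e+02 4.39726621e-02 1.10717834e+01] [-4.68351486 -1.20675805 11.99057837]
150 []
190 []
205 [240, 241, 242, 243, 244, 245, 246, 247, 248, 249, 250, 251, 252, 253, 254, 255, 256, 257, 258, 259, 260, 261, 262, 263, 264, 265, 266, 267, 268, 269, 270, 271, 272, 273, 274, 275, 276, 277, 278]
210 [272, 273, 274, 275, 276, 277, 278]
213 [272, 273, 274, 275, 276, 277, 278]
218 [272, 273, 274, 275, 276, 277, 278]
[[{'location': [673.4, -25.6, -5.0], 'p': 0.78}]]
```

View pics/crop13.png

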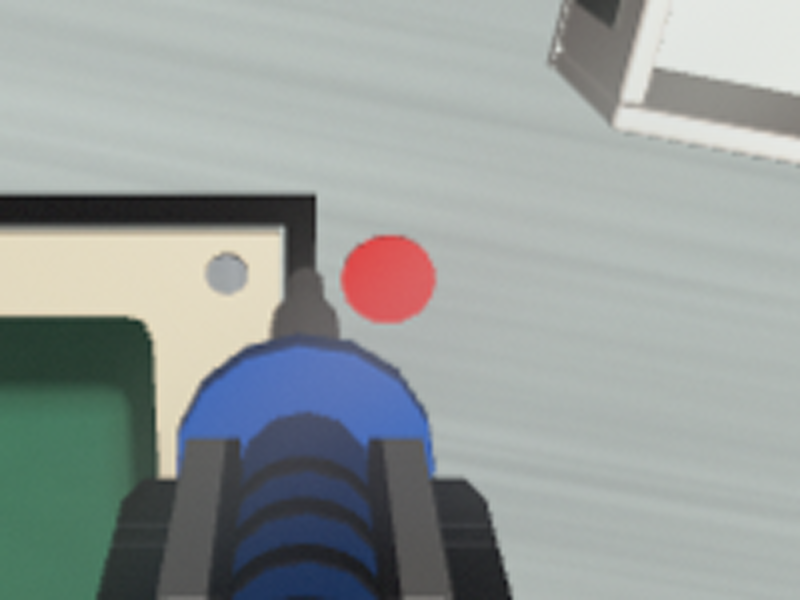

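Emit:
drive_tool:
  hand: [0,0,0,0,0,0,0,0,0,0,0,0]
  xyz:
    - [0.02,0,0]
    - [0,0,0]
    - [0,0,0]
    - [0,0,-0.1]
    - [0,0,-0.25]
    - [0,0,-0.35]
    - [0,0,-0.35]
    - [0,0,-0.25]
    - [0,0,0]
    - [-0.06,-0.125,0]
    - [-0.11,-0.25,0]
    - [-0.11,-0.25,0]
  dr:
    - [0,0,0]
    - [0,0,0]
    - [0,0,0]
    - [0,0,0]
    - [0,0,0]
    - [0,0,0]
    - [0,0,0]
    - [0,0,0]
    - [0,0,0]
    - [0,0,0]
    - [0,0,0]
    - [0,0,0]

```text
clock: 25.32
tcp_pos: [635.7, 32.7, 213.4]
ee_rot: [-180.0, 0.1, 11.0]
wrist_force: [0.0, 1.3, -0.6]
gripper_width: 15.7
gripper_force: 87.8
```

Emit:
drive_tool:
  hand: [0,0,0,0,0,0,0,0,0,0,0,0]
  xyz:
    - [-0.11,-0.25,0]
    - [-0.11,-0.25,0]
    - [-0.11,-0.25,0]
    - [-0.11,-0.25,0]
    - [-0.11,-0.25,0]
    - [-0.11,-0.25,0]
    - [-0.11,-0.25,0]
    - [-0.11,-0.25,0]
    - [-0.11,-0.25,0]
    - [-0.11,-0.25,0]
    - [-0.11,-0.25,0]
    - [-0.05,-0.125,0]
  dr:
    - [0,0,0]
    - [0,0,0]
    - [0,0,0]
    - [0,0,0]
    - [0,0,0]
    - [0,0,0]
    - [0,0,0]
    - [0,0,0]
    - [0,0,0]
    - [0,0,0]
    - [0,0,0]
    - [0,0,0]

```text
clock: 26.32
tcp_pos: [454.9, 292.9, 214.0]
ee_rot: [-180.0, 0.1, 11.3]
wrist_force: [-0.9, 0.5, -0.2]
gripper_width: 15.9
gripper_force: 87.8
```

Emit:
drive_tool:
  hand: [0,0,0,0]
  xyz:
    - [0,0,0]
    - [0,0,0]
    - [0,0,0]
    - [0,0,0]
  dr:
    - [0,0,0]
    - [0,0,0]
    - [0,0,0]
    - [0,0,0]

```text
clock: 26.65
tcp_pos: [458.3, 289.4, 214.0]
ee_rot: [180.0, 0.0, 11.0]
wrist_force: [-0.0, -0.3, -0.7]
gripper_width: 16.1
gripper_force: 87.8
```

Run:
```python
from h import *
for c in('wrist','side','scene'):
    p,d=save(c,c+'14'); print([(r['location'],r['p']) for r in viewer.place_of(c,'scraper_tip')[:2]])
o=manip.get_obs(); print(o['tcp_pos'],o['ee_rot'],o['clock'])
d=np.array([459.6,290.4])-o['tcp_pos'][:2]; print('tool dx dy',d@[.9816,.1908],d@[.1908,-.9816])
p=cv2.imread('pics/wrist14.png'); i=viewer.camera_info('wrist'); w=np.r_[o['tcp_pos'][:2],o['tcp_pos'][2]-85,1]; q=i['world_to_cam']@w; u,v=i['fx']*q[0]/q[2]+i['cx'],i['fy']*q[1]/q[2]+i['cy']; print(u,v)
for r in range(int(v)-10,int(v)+8,2): print(r,p[r,258:296].max(1).tolist())
```

```text
[([459.6, 288.5, 125.6], 0.64)]
[([455.5, 288.8, 126.2], 0.46)]
[([458.5, 287.8, 129.9], 0.4)]
[458.20555591 289.99021554 214.27156581] [-1.79996378e+02  4.40864663e-03  1.10533686e+01] 26.95
tool dx dy 1.446973196492936 -0.13618449634454058
275.3672866687263 216.7310276074437
206 [228, 228, 228, 167, 123, 117, 117, 117, 117, 117, 118, 118, 117, 118, 118, 118, 119, 118, 119, 119, 119, 119, 119, 120, 120, 117, 111, 118, 200, 225, 228, 228, 228, 228, 228, 228, 228, 227]
208 [228, 228, 228, 188, 175, 163, 149, 138, 127, 119, 118, 118, 118, 119, 119, 119, 119, 119, 118, 119, 119, 120, 120, 121, 122, 119, 112, 153, 222, 228, 227, 227, 227, 227, 227, 227, 227, 227]
210 [228, 228, 228, 228, 228, 228, 228, 228, 228, 229, 217, 215, 183, 176, 153, 148, 132, 128, 121, 119, 121, 121, 121, 122, 121, 123, 121, 219, 228, 228, 227, 227, 227, 227, 227, 226, 226, 227]
212 [228, 228, 228, 228, 228, 228, 228, 228, 228, 228, 228, 228, 228, 228, 228, 228, 227, 228, 227, 217, 198, 179, 163, 152, 149, 134, 173, 222, 227, 227, 227, 227, 226, 227, 227, 226, 226, 226]
214 [228, 227, 227, 227, 228, 228, 228, 22
[... 204 characters left out ...]
27, 227, 227, 227, 227, 193, 129, 92, 89, 89, 89, 90, 139, 210, 225, 227, 226, 226, 226, 226, 226, 226, 226, 226, 225, 225, 226, 225, 223]
218 [222, 225, 225, 227, 227, 227, 228, 227, 227, 227, 227, 227, 227, 203, 116, 86, 86, 87, 89, 89, 90, 92, 143, 219, 226, 226, 226, 226, 225, 225, 225, 225, 225, 225, 224, 224, 222, 197]
220 [181, 181, 182, 190, 193, 211, 214, 218, 221, 222, 224, 226, 226, 202, 115, 86, 88, 89, 91, 91, 90, 92, 113, 217, 226, 225, 225, 225, 225, 224, 225, 224, 224, 223, 224, 224, 213, 185]
222 [181, 179, 179, 178, 179, 179, 179, 180, 178, 180, 180, 181, 185, 135, 95, 90, 89, 92, 93, 95, 94, 96, 94, 202, 223, 225, 225, 225, 224, 224, 224, 224, 223, 224, 223, 222, 187, 179]
```

Emit:
drive_tool:
  hand: [0,0,0,0,0,0,0,0,0,0,0,0]
  xyz:
    - [0.025,0,0]
    - [0,0,0.1]
    - [0,0,0.15]
    - [0,0,0.15]
    - [0,0,0.1]
    - [0,0,0.1]
    - [0,0,0.1]
    - [0,0,0.1]
    - [0,0,0.1]
    - [0,0,0.1]
    - [0,0,0.1]
    - [0,0,0.04]
  dr:
    - [0,0,0]
    - [0,0,0]
    - [0,0,0]
    - [0,0,0]
    - [0,0,0]
    - [0,0,0]
    - [0,0,0]
    - [0,0,0]
    - [0,0,0]
    - [0,0,0]
    - [0,0,0]
    - [0,0,0]

```text
clock: 27.95
tcp_pos: [460.1, 290.4, 98.8]
ee_rot: [180.0, 0.1, 11.1]
wrist_force: [-9.4, -8.7, 62.6]
gripper_width: 16.1
gripper_force: 95.4
```

Emit:
drive_tool:
  hand: [0,0,0]
  xyz:
    - [0,0,0]
    - [0,0,0]
    - [0,0,0]
  dr:
    - [0,0,0]
    - [0,0,0]
    - [0,0,0]

```text
clock: 28.2
tcp_pos: [460.6, 290.8, 100.3]
ee_rot: [-180.0, -0.0, 11.1]
wrist_force: [-0.1, -0.6, -0.5]
gripper_width: 15.8
gripper_force: 88.3
```

Emit:
drive_tool:
  hand: [0.4,0.6,1,1,1,1,1,1,1,1,1,1]
  xyz:
    - [0,0,0]
    - [0,0,0]
    - [0,0,0]
    - [0,0,0]
    - [0,0,-0.05]
    - [0,0,-0.2]
    - [0,0,-0.3]
    - [0,0,-0.3]
    - [0,0,-0.25]
    - [0,0,-0.2]
    - [0,0,0]
    - [0,0,0]
  dr:
    - [0,0,0]
    - [0,0,0]
    - [0,0,0]
    - [0,0,0]
    - [0,0,0]
    - [0,0,0]
    - [0,0,0]
    - [0,0,0]
    - [0,0,0]
    - [0,0,0]
    - [0,0,0]
    - [0,0,0]

```text
clock: 29.2
tcp_pos: [460.9, 290.9, 231.4]
ee_rot: [-180.0, -0.1, 11.1]
wrist_force: [-1.0, -0.3, -1.5]
gripper_width: 85.5
gripper_force: 0.0
```

Run:
```python
from h import *
c='wrist'; p,d=save(c,'w15'); o=manip.get_obs(); print(o['tcp_pos'],o['ee_rot'],o['clock'])
i=viewer.camera_info(c); q=p.astype(int); m=(q[...,2]>q[...,0]+50)&(q[...,2]>q[...,1]+25)
P=pts(i,d,m); k=np.hypot(P[:,0]-459,P[:,1]-292)<35; P=P[k]
t=P[P[:,2]>140]; print('top',t.mean(0),np.ptp(t,axis=0)); g=P[(P[:,2]<100)&(P[:,2]>80)]; print('guard',np.median(g,0))
print(dishes(c,p)); p,d=save('scene','s15'); print(dishes('scene',p)[-3:])
p,d=save('side','d15'); print(dishes('side',p)[-4:])
```

```text
[460.48386313 290.54383828 230.35548581] [ 1.79994515e+02 -2.12474098e-02  1.10716412e+01] 29.25
top [460.10811891 290.07018803 148.90289603] [16.67571912 16.88276846  4.50443307]
guard [466.04863004 292.15366541  88.98369675]
[([439.6, 140.6], 828, [47.0, 46.0]), ([433.8, -10.3], 1393, [54.0, 54.0])]
[([-850.9, 2983.6], 700, [591.0, 797.0]), ([-611.9, 3206.4], 229, [267.0, 590.0]), ([633.9, -236.3], 254, [51.0, 53.0])]
[([413.2, -849.9], 246, [131.0, 87.0]), ([189.8, -850.7], 493, [242.0, 87.0]), ([432.4, -10.1], 179, [54.0, 55.0]), ([430.9, 134.2], 236, [55.0, 56.0])]
```

Emit:
drive_tool:
  hand: [1,1,1,1,1,1,1,1,1,1,1,1]
  xyz:
    - [-0.09,0.25,0]
    - [-0.09,0.25,0]
    - [-0.09,0.25,0]
    - [-0.09,0.25,0]
    - [-0.1,0.25,0.1]
    - [-0.1,0.24,0.2]
    - [0,0,0.2]
    - [0,0,0.2]
    - [0,0,0.1]
    - [0,0,0]
    - [0,0,0]
    - [0,0,0]
  dr:
    - [0,0,0]
    - [0,0,0]
    - [0,0,0]
    - [0,0,0]
    - [0,0,0]
    - [0,0,0]
    - [0,0,0]
    - [0,0,0]
    - [0,0,0]
    - [0,0,0]
    - [0,0,0]
    - [0,0,0]

```text
clock: 30.35
tcp_pos: [434.5, 134.2, 151.0]
ee_rot: [-180.0, -0.0, 11.1]
wrist_force: [-0.3, 0.1, 0.5]
gripper_width: 85.1
gripper_force: 0.0
```

```bash
cat >> h.py <<'E'
def look(name,z=20):
    c='wrist'; p,d=save(c,name); o=manip.get_obs(); i=viewer.camera_info(c); t=o['tcp_pos']; print(t,o['ee_rot'],o['clock'],o['wrist_force'])
    a=np.radians(o['ee_rot'][2]); X=np.array([np.cos(a),np.sin(a)]); Y=np.array([np.sin(a),-np.cos(a)])
    h=cv2.cvtColor(p,cv2.COLOR_RGB2HSV); m=(h[...,0]>4)&(h[...,0]<22)&(h[...,1]>70)&(h[...,2]>90); l,n=ndimage.label(m)
    for k in range(1,n+1):
        M=(l==k)
        if M.sum()<400: continue
        cs,_=cv2.findContours(M.astype(np.uint8),cv2.RETR_EXTERNAL,cv2.CHAIN_APPROX_NONE); q=max(cs,key=len)[:,0]
        D=pts(i,d,M); P=onplane(i,q,z)[:,:2].astype(np.float32)
        f=least_squares(lambda x: np.hypot(*(P-x[:2]).T)-x[2],[*P.mean(0),28],loss='soft_l1').x
        e=f[:2]-t[:2]; print('dish',f.round(1),'topz',np.median(D[:,2]).round(1),'dtool',(e@X).round(1),(e@Y).round(1),'area',M.sum(),'rms',np.std(np.hypot(*(P-f[:2]).T)).round(2))
    return p,d
E
python3 -c "
from h import *
look('w16')"
```

```text
[434.6435064  134.17146661 151.13859851] [-1.79989973e+02 -6.31579208e-02  1.11066168e+01] 30.4 [-0.08878902  0.67340753  0.65086289]
dish [433.  130.1  27.3] topz 21.1 dtool -2.4 3.7 area 2756 rms 0.27
dish [434.4 -12.2  27.3] topz 21.1 dtool -28.5 143.6 area 2526 rms 0.31
```

Emit:
drive_tool:
  hand: [1,1,1,1,1,1,1,1,1,0,0,0]
  xyz:
    - [-0.015,0.03,0.2]
    - [0,0,0.25]
    - [0,0,0.25]
    - [0,0,0.25]
    - [0,0,0.2]
    - [0,0,0.15]
    - [0,0,0.1]
    - [0,0,0.06]
    - [0,0,0]
    - [0,0,0]
    - [0,0,0]
    - [0,0,0]
  dr:
    - [0,0,0]
    - [0,0,0]
    - [0,0,0]
    - [0,0,0]
    - [0,0,0]
    - [0,0,0]
    - [0,0,0]
    - [0,0,0]
    - [0,0,0]
    - [0,0,0]
    - [0,0,0]
    - [0,0,0]
  squeeze: 40

```text
clock: 31.4
tcp_pos: [433.9, 130.7, 5.4]
ee_rot: [180.0, -0.1, 11.1]
wrist_force: [-4.0, -0.3, 16.8]
gripper_width: 58.2
gripper_force: 39.1
```

Emit:
drive_tool:
  hand: [0,0,0]
  xyz:
    - [0,0,0]
    - [0,0,0]
    - [0,0,0]
  dr:
    - [0,0,0]
    - [0,0,0]
    - [0,0,0]

```text
clock: 31.65
tcp_pos: [433.9, 130.7, 5.4]
ee_rot: [180.0, -0.1, 11.1]
wrist_force: [-4.0, -1.0, 13.0]
gripper_width: 58.4
gripper_force: 39.7
```

Emit:
drive_tool:
  hand: [0,0,0,0,0,0,0,0,0,0,0,0]
  xyz:
    - [0,0,-0.1]
    - [0,0,-0.25]
    - [0,0,-0.3]
    - [0,0,-0.25]
    - [0,0,-0.1]
    - [-0.02,0.12,0]
    - [-0.05,0.28,0]
    - [-0.05,0.3,0]
    - [-0.05,0.3,0]
    - [-0.05,0.3,0]
    - [-0.05,0.3,0]
    - [-0.05,0.3,0]
  dr:
    - [0,0,0]
    - [0,0,0]
    - [0,0,0]
    - [0,0,0]
    - [0,0,0]
    - [0,0,0]
    - [0,0,0]
    - [0,0,0]
    - [0,0,0]
    - [0,0,0]
    - [0,0,0]
    - [0,0,0]

```text
clock: 32.65
tcp_pos: [438.1, -63.7, 104.8]
ee_rot: [180.0, -0.0, 11.1]
wrist_force: [1.0, 0.1, -0.6]
gripper_width: 58.0
gripper_force: 43.4
```

Emit:
drive_tool:
  hand: [0,0,0,0,0,0,0,0,0,0,0,0]
  xyz:
    - [-0.05,0.3,0]
    - [-0.05,0.3,0]
    - [-0.05,0.3,0]
    - [-0.05,0.3,0]
    - [-0.05,0.3,0]
    - [-0.05,0.28,0]
    - [-0.03,0.15,0]
    - [0,0,0]
    - [0,0,0]
    - [0,0,0]
    - [0,0,0]
    - [0,0,0]
  dr:
    - [0,0,0]
    - [0,0,0]
    - [0,0,0]
    - [0,0,0]
    - [0,0,0]
    - [0,0,0]
    - [0,0,0]
    - [0,0,0]
    - [0,0,0]
    - [0,0,0]
    - [0,0,0]
    - [0,0,0]

```text
clock: 33.65
tcp_pos: [443.3, -256.9, 104.5]
ee_rot: [-180.0, -0.0, 11.2]
wrist_force: [0.1, -0.1, -0.3]
gripper_width: 58.5
gripper_force: 43.4
```

```bash
cat >> h.py <<'E'
def edges(p,c,z=6):
    # tray: blue disc circle fit from its visible edge pixels
    i=viewer.camera_info(c); q=p.astype(int); m=((q[...,2]>q[...,0]+50)&(q[...,2]>q[...,1]+25)).astype(np.uint8)
    cs,_=cv2.findContours(m,cv2.RETR_EXTERNAL,cv2.CHAIN_APPROX_NONE); P=np.vstack([onplane(i,k[:,0],z)[:,:2] for k in cs])
    x=np.array([447.,-277.]); P=P[np.hypot(*(P-x).T)<50]
    f=least_squares(lambda x: np.hypot(*(P-x).T)-34,x,loss='cauchy',f_scale=1).x; r=abs(np.hypot(*(P-f).T)-34)<1.5; print('blue',f.round(1),len(P),r.sum())
E
python3 -c "
from h import *
p,d=look('w17',z=120); edges(p,'wrist')
for c in ('scene','side'):
    p,d=save(c,c+'17'); edges(p,c)
"
```

```text
[ 443.28304288 -257.06925709  104.44004322] [-1.79996795e+02 -5.10306697e-03  1.11561160e+01] 33.7 [ 0.20959971 -0.25534797 -0.78569411]
dish [ 444.6 -257.    26.8] topz 119.7 dtool 1.3 0.2 area 9021 rms 0.16
blue [ 445.4 -276.1] 238 161
blue [ 444.6 -275. ] 58 20
blue [ 448.4 -272.9] 41 14
```

View pics/w17.png

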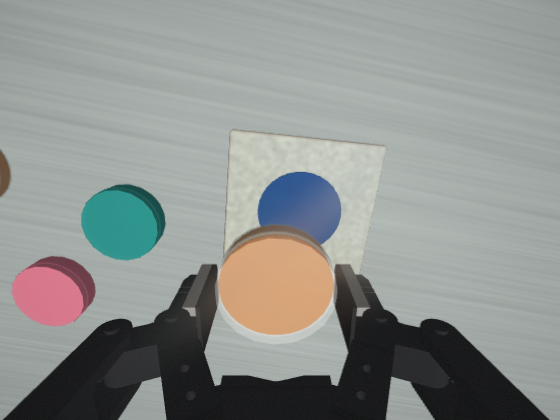

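Emit:
drive_tool:
  hand: [0,0,0,0,0,0,0,0,0,0,0,0]
  xyz:
    - [-0.02,0.19,0]
    - [0,0,0.15]
    - [0,0,0.2]
    - [0,0,0.2]
    - [0,0,0.15]
    - [0,0,0.1]
    - [0,0,0.05]
    - [0,0,0.03]
    - [0,0,0.02]
    - [0,0,0.02]
    - [0,0,0]
    - [0,0,0]
  dr:
    - [0,0,0]
    - [0,0,0]
    - [0,0,0]
    - [0,0,0]
    - [0,0,0]
    - [0,0,0]
    - [0,0,0]
    - [0,0,0]
    - [0,0,0]
    - [0,0,0]
    - [0,0,0]
    - [0,0,0]

```text
clock: 34.8
tcp_pos: [445.0, -277.0, 12.7]
ee_rot: [180.0, -0.0, 11.1]
wrist_force: [-0.3, 0.4, -0.3]
gripper_width: 57.9
gripper_force: 43.4
```

Emit:
drive_tool:
  hand: [0.75,0.8,1,1,1,1,1,1,1,1,1,1]
  xyz:
    - [0,0,0]
    - [0,0,0]
    - [0,0,0]
    - [0,0,0]
    - [0,0,-0.05]
    - [0,0,-0.2]
    - [0,0,-0.3]
    - [0,0,-0.3]
    - [0,0,-0.25]
    - [0,0,-0.2]
    - [0,0,0]
    - [0,0,0]
  dr:
    - [0,0,0]
    - [0,0,0]
    - [0,0,0]
    - [0,0,0]
    - [0,0,0]
    - [0,0,0]
    - [0,0,0]
    - [0,0,0]
    - [0,0,0]
    - [0,0,0]
    - [0,0,0]
    - [0,0,0]

```text
clock: 35.8
tcp_pos: [445.1, -277.2, 143.4]
ee_rot: [179.9, -0.1, 11.1]
wrist_force: [-0.1, 0.2, -0.3]
gripper_width: 85.2
gripper_force: 0.0
```

```bash
python3 -c "
from h import *
p,d=look('w18',z=26); edges(p,'wrist')
for c in ('scene','side'):
    p,d=save(c,c+'18'); edges(p,c); print([(r['location'],r['p']) for r in viewer.place_of(c,'dish1')])
"
```

```text
[ 444.6306401  -276.95660258  142.36230676] [ 1.79979119e+02 -6.00628735e-03  1.10703413e+01] 35.85 [ 0.33569803  0.72679982 -0.84849119]
dish [ 443.6 -276.7   27.2] topz 25.8 dtool -1.0 -0.4 area 3002 rms 0.26
dish [ 447.6 -548.6   20.8] topz 3.8 dtool -49.3 267.2 area 415 rms 4.17
blue [ 444.3 -275.7] 212 121
blue [ 442.1 -276.4] 46 27
[([629.5, -233.2, 11.7], 0.87), ([434.4, -19.7, 4.2], 0.69), ([441.6, -276.0, 16.1], 0.55), ([414.4, -140.3, 8.3], 0.53), ([336.9, -81.2, 10.2], 0.49)]
blue [ 444.3 -283.9] 18 11
[([433.7, -17.3, 10.1], 0.84), ([630.3, -234.5, 9.2], 0.54), ([332.8, -84.8, 10.3], 0.53), ([441.4, -275.3, 6.5], 0.22)]
```

Emit:
drive_tool:
  hand: [1,1,1,1,1,1,1,1,1,1,1,1]
  xyz:
    - [0.02,-0.12,0]
    - [0.04,-0.28,0]
    - [0.04,-0.28,0]
    - [0.04,-0.28,0]
    - [0.04,-0.28,0]
    - [0.04,-0.28,0]
    - [0.05,-0.28,0]
    - [0.05,-0.28,0]
    - [0.04,-0.28,0]
    - [0.04,-0.24,0]
    - [0,0,0]
    - [0,0,0]
  dr:
    - [0,0,0]
    - [0,0,0]
    - [0,0,0]
    - [0,0,0]
    - [0,0,0]
    - [0,0,0]
    - [0,0,0]
    - [0,0,0]
    - [0,0,0]
    - [0,0,0]
    - [0,0,0]
    - [0,0,0]

```text
clock: 37.05
tcp_pos: [433.6, -12.5, 142.0]
ee_rot: [-180.0, 0.0, 11.3]
wrist_force: [0.3, -0.5, 0.6]
gripper_width: 85.0
gripper_force: 0.0
```

Emit:
drive_tool:
  hand: [1,1,1,1]
  xyz:
    - [0,0,0]
    - [0,0,0]
    - [0,0,0]
    - [0,0,0]
  dr:
    - [0,0,0]
    - [0,0,0]
    - [0,0,0]
    - [0,0,0]

```text
clock: 37.38
tcp_pos: [434.0, -14.6, 142.2]
ee_rot: [-180.0, 0.0, 11.0]
wrist_force: [-0.5, -0.2, -0.7]
gripper_width: 85.6
gripper_force: 0.0
```

```bash
python3 -c "
from h import *
p,d=look('w19',z=20)"
```

```text
[434.02386404 -14.5067726  142.21310278] [-1.79994713e+02  1.10327710e-02  1.10233608e+01] 37.4333 [-0.66435884 -1.18802059 -0.37842119]
dish [434.4 -14.9  27.4] topz 21.0 dtool 0.2 0.5 area 2942 rms 0.28
dish [ 438.5 -271.3   22.9] topz 26.8 dtool -44.7 252.9 area 1573 rms 5.25
```

Emit:
drive_tool:
  hand: [1,1,1,1,1,1,1,1,1,0,0,0]
  xyz:
    - [0.01,0,0.2]
    - [0,0,0.25]
    - [0,0,0.25]
    - [0,0,0.25]
    - [0,0,0.15]
    - [0,0,0.15]
    - [0,0,0.07]
    - [0,0,0.05]
    - [0,0,0]
    - [0,0,0]
    - [0,0,0]
    - [0,0,0]
  dr:
    - [0,0,0]
    - [0,0,0]
    - [0,0,0]
    - [0,0,0]
    - [0,0,0]
    - [0,0,0]
    - [0,0,0]
    - [0,0,0]
    - [0,0,0]
    - [0,0,0]
    - [0,0,0]
    - [0,0,0]
  squeeze: 40

```text
clock: 38.43
tcp_pos: [435.6, -13.9, 6.1]
ee_rot: [180.0, -0.1, 11.1]
wrist_force: [-0.4, 0.4, 3.1]
gripper_width: 58.2
gripper_force: 42.1
```

Emit:
drive_tool:
  hand: [0,0,0]
  xyz:
    - [0,0,0]
    - [0,0,0]
    - [0,0,0]
  dr:
    - [0,0,0]
    - [0,0,0]
    - [0,0,0]

```text
clock: 38.68
tcp_pos: [435.6, -13.9, 6.0]
ee_rot: [180.0, -0.1, 11.1]
wrist_force: [-0.9, 0.7, 9.8]
gripper_width: 58.3
gripper_force: 42.6
```

Emit:
drive_tool:
  hand: [0,0,0,0,0,0,0,0,0,0,0,0]
  xyz:
    - [0,0,-0.1]
    - [0,0,-0.25]
    - [0,0,-0.3]
    - [0,0,-0.25]
    - [0,0,-0.1]
    - [-0.02,0.12,0]
    - [-0.04,0.28,0]
    - [-0.05,0.28,0]
    - [-0.05,0.28,0]
    - [-0.05,0.28,0]
    - [-0.05,0.28,0]
    - [-0.05,0.28,0]
  dr:
    - [0,0,0]
    - [0,0,0]
    - [0,0,0]
    - [0,0,0]
    - [0,0,0]
    - [0,0,0]
    - [0,0,0]
    - [0,0,0]
    - [0,0,0]
    - [0,0,0]
    - [0,0,0]
    - [0,0,0]

```text
clock: 39.68
tcp_pos: [438.8, -197.9, 105.7]
ee_rot: [180.0, 0.0, 11.1]
wrist_force: [1.1, 0.6, 0.2]
gripper_width: 58.1
gripper_force: 43.3
```

Emit:
drive_tool:
  hand: [0,0,0,0,0,0,0,0,0,0]
  xyz:
    - [-0.04,0.28,0]
    - [-0.04,0.28,0]
    - [-0.02,0.18,0]
    - [0,0,0]
    - [0,0,0]
    - [0,0,0]
    - [0,0,0]
    - [0,0,0]
    - [0,0,0]
    - [0,0,0]
  dr:
    - [0,0,0]
    - [0,0,0]
    - [0,0,0]
    - [0,0,0]
    - [0,0,0]
    - [0,0,0]
    - [0,0,0]
    - [0,0,0]
    - [0,0,0]
    - [0,0,0]

```text
clock: 40.52
tcp_pos: [443.7, -270.6, 105.4]
ee_rot: [-180.0, 0.0, 11.1]
wrist_force: [0.5, -0.1, -0.3]
gripper_width: 58.3
gripper_force: 43.3
```

```bash
python3 -c "
from h import *
z=manip.get_obs()['tcp_pos'][2]+15.6
p,d=look('w20',z=z); t=manip.get_obs()['tcp_pos'][:2]; e=np.array([445,-277])-t; print('to release',e@[.9815,.192],e@[.192,-.9815])"
```

```text
[ 443.71071808 -270.67500182  105.3437918 ] [-1.79998878e+02  1.52804253e-03  1.11116845e+01] 40.5667 [ 0.02692976 -0.58392127 -0.6066632 ]
dish [ 479.5 -267.4   15.3] topz 27.0 dtool 35.7 3.7 area 3039 rms 4.04
dish [ 445.1 -270.6   26.7] topz 120.1 dtool 1.4 0.2 area 8987 rms 0.16
to release 0.0510305502989234 6.455527844391253
```

Emit:
drive_tool:
  hand: [0,0,0,0,0,0,0,0,0,0,0,0]
  xyz:
    - [0,0.065,0]
    - [0,0,0.1]
    - [0,0,0.15]
    - [0,0,0.15]
    - [0,0,0.12]
    - [0,0,0.08]
    - [0,0,0.05]
    - [0,0,0.03]
    - [0,0,0.03]
    - [0,0,0.015]
    - [0,0,0]
    - [0,0,0]
  dr:
    - [0,0,0]
    - [0,0,0]
    - [0,0,0]
    - [0,0,0]
    - [0,0,0]
    - [0,0,0]
    - [0,0,0]
    - [0,0,0]
    - [0,0,0]
    - [0,0,0]
    - [0,0,0]
    - [0,0,0]

```text
clock: 41.57
tcp_pos: [445.0, -277.5, 33.1]
ee_rot: [180.0, -0.0, 11.1]
wrist_force: [-0.5, -0.9, 0.1]
gripper_width: 58.2
gripper_force: 43.3
```

Emit:
drive_tool:
  hand: [0.75,0.8,1,1,1,1,1,1,1,1,1,1]
  xyz:
    - [0,0,0]
    - [0,0,0]
    - [0,0,0]
    - [0,0,0]
    - [0,0,-0.05]
    - [0,0,-0.2]
    - [0,0,-0.3]
    - [0,0,-0.3]
    - [0,0,-0.25]
    - [0,0,-0.2]
    - [0,0,0]
    - [0,0,0]
  dr:
    - [0,0,0]
    - [0,0,0]
    - [0,0,0]
    - [0,0,0]
    - [0,0,0]
    - [0,0,0]
    - [0,0,0]
    - [0,0,0]
    - [0,0,0]
    - [0,0,0]
    - [0,0,0]
    - [0,0,0]

```text
clock: 42.57
tcp_pos: [445.2, -277.7, 163.9]
ee_rot: [179.9, -0.1, 11.1]
wrist_force: [0.1, 0.3, -1.0]
gripper_width: 85.2
gripper_force: 0.0
```

```bash
python3 -c "
from h import *
p,d=look('w21',z=46); i=viewer.camera_info('wrist')
for c in ('scene','side'):
    p,d=save(c,c+'21'); print([(np.round(r['location'],1).tolist(),r['p']) for r in viewer.place_of(c,'dish1')])
"
```

```text
[ 444.73657158 -277.41189389  162.85703974] [ 1.79980176e+02 -6.19182459e-03  1.10726392e+01] 42.6167 [ 0.56116435 -0.52328989 -0.84051322]
dish [ 443.3 -277.3   27.2] topz 45.8 dtool -1.4 -0.4 area 2998 rms 0.26
dish [ 462.  -543.2   31.9] topz 3.8 dtool -34.1 264.1 area 713 rms 4.84
[([412.6, -141.2, 8.0], 0.85), ([625.2, -227.6, 14.1], 0.55), ([445.0, -279.6, 32.9], 0.55), ([442.6, -277.9, 15.4], 0.41)]
[([414.2, -143.9, 8.5], 0.79), ([333.4, -81.7, 13.8], 0.77), ([443.5, -277.3, 34.8], 0.73), ([440.9, -279.0, 16.8], 0.64), ([628.4, -233.5, 10.2], 0.51)]
```

Emit:
drive_tool:
  hand: [1,1,1,1,1,1,1,1,1,1,1,1]
  xyz:
    - [0.1,-0.01,0]
    - [0.25,-0.01,0]
    - [0.25,-0.01,0]
    - [0.25,-0.01,0]
    - [0.25,-0.01,0]
    - [0.25,-0.01,0]
    - [0.25,-0.01,0.1]
    - [0.2,-0.01,0.1]
    - [0.1,0,0]
    - [0,0,0]
    - [0,0,0]
    - [0,0,0]
  dr:
    - [0,0,0]
    - [0,0,0]
    - [0,0,0]
    - [0,0,0]
    - [0,0,0]
    - [0,0,0]
    - [0,0,0]
    - [0,0,0]
    - [0,0,0]
    - [0,0,0]
    - [0,0,0]
    - [0,0,0]

```text
clock: 43.82
tcp_pos: [629.2, -233.5, 143.1]
ee_rot: [180.0, 0.0, 11.0]
wrist_force: [0.1, 0.3, 0.6]
gripper_width: 85.2
gripper_force: 0.0
```

Emit:
drive_tool:
  hand: [1,1,1]
  xyz:
    - [0,0,0]
    - [0,0,0]
    - [0,0,0]
  dr:
    - [0,0,0]
    - [0,0,0]
    - [0,0,0]

```text
clock: 44.07
tcp_pos: [629.4, -233.5, 143.3]
ee_rot: [180.0, -0.0, 11.0]
wrist_force: [-0.0, 0.3, -0.6]
gripper_width: 85.5
gripper_force: 0.0
```

```bash
python3 -c "
from h import *
p,d=look('w22',z=20)"
```

```text
[ 629.53876312 -233.4021837   143.16820408] [ 1.79980353e+02 -1.28182695e-02  1.10478107e+01] 44.1167 [ 1.22104453 -0.16290084 -0.15904301]
dish [ 630.1 -231.1   27.3] topz 20.8 dtool 1.0 -2.1 area 2930 rms 0.32
dish [ 443.8 -277.9   25.7] topz 29.2 dtool -190.8 8.1 area 620 rms 6.28
dish [ 438.1 -277.5   15.2] topz 46.4 dtool -196.3 6.6 area 490 rms 5.01
```

Emit:
drive_tool:
  hand: [1,1,1,1,1,1,1,1,1,0,0,0]
  xyz:
    - [0.02,-0.025,0.2]
    - [0,0,0.25]
    - [0,0,0.25]
    - [0,0,0.25]
    - [0,0,0.15]
    - [0,0,0.15]
    - [0,0,0.07]
    - [0,0,0.05]
    - [0,0,0]
    - [0,0,0]
    - [0,0,0]
    - [0,0,0]
  dr:
    - [0,0,0]
    - [0,0,0]
    - [0,0,0]
    - [0,0,0]
    - [0,0,0]
    - [0,0,0]
    - [0,0,0]
    - [0,0,0]
    - [0,0,0]
    - [0,0,0]
    - [0,0,0]
    - [0,0,0]
  squeeze: 40

```text
clock: 45.12
tcp_pos: [632.0, -230.4, 7.1]
ee_rot: [180.0, -0.1, 11.1]
wrist_force: [-1.9, 1.0, 6.4]
gripper_width: 58.0
gripper_force: 41.5
```

Emit:
drive_tool:
  hand: [0,0,0]
  xyz:
    - [0,0,0]
    - [0,0,0]
    - [0,0,0]
  dr:
    - [0,0,0]
    - [0,0,0]
    - [0,0,0]

```text
clock: 45.37
tcp_pos: [632.0, -230.4, 7.2]
ee_rot: [179.9, -0.1, 11.1]
wrist_force: [-0.1, 0.1, 5.9]
gripper_width: 57.9
gripper_force: 41.4
```

Emit:
drive_tool:
  hand: [0,0,0,0,0,0,0,0,0,0,0,0]
  xyz:
    - [0,0,-0.1]
    - [0,0,-0.25]
    - [0,0,-0.3]
    - [0,0,-0.25]
    - [0,0,-0.2]
    - [-0.1,0,0]
    - [-0.25,0,0]
    - [-0.25,0,0]
    - [-0.25,0,0]
    - [-0.25,0,0]
    - [-0.25,0,0]
    - [-0.25,0.02,0]
  dr:
    - [0,0,0]
    - [0,0,0]
    - [0,0,0]
    - [0,0,0]
    - [0,0,0]
    - [0,0,0]
    - [0,0,0]
    - [0,0,0]
    - [0,0,0]
    - [0,0,0]
    - [0,0,0]
    - [0,0,0]

```text
clock: 46.37
tcp_pos: [473.3, -262.7, 116.4]
ee_rot: [180.0, -0.0, 11.1]
wrist_force: [1.4, -0.5, -0.1]
gripper_width: 58.0
gripper_force: 43.0
```

Emit:
drive_tool:
  hand: [0,0,0,0,0,0,0,0,0,0]
  xyz:
    - [-0.2,0.02,0]
    - [-0.1,0,0]
    - [0,0,0]
    - [0,0,0]
    - [0,0,0]
    - [0,0,0]
    - [0,0,0]
    - [0,0,0]
    - [0,0,0]
    - [0,0,0]
  dr:
    - [0,0,0]
    - [0,0,0]
    - [0,0,0]
    - [0,0,0]
    - [0,0,0]
    - [0,0,0]
    - [0,0,0]
    - [0,0,0]
    - [0,0,0]
    - [0,0,0]

```text
clock: 47.2
tcp_pos: [445.7, -270.4, 115.7]
ee_rot: [-180.0, 0.0, 11.1]
wrist_force: [0.7, 0.6, -0.7]
gripper_width: 57.8
gripper_force: 43.0
```

```bash
python3 -c "
from h import *
z=manip.get_obs()['tcp_pos'][2]+15.6
p,d=look('w23',z=z); t=manip.get_obs()['tcp_pos'][:2]; e=np.array([445,-277.2])-t; print('to release',e@[.9815,.192],e@[.192,-.9815])"
```

```text
[ 445.69584441 -270.51533601  115.71633577] [-1.79990670e+02  3.22464229e-03  1.10902851e+01] 47.25 [ 0.80791708  0.28130186 -0.52438148]
dish [ 518.8 -258.9   14.9] topz 25.8 dtool 74.0 2.7 area 4696 rms 0.12
dish [ 482.  -266.8   14.8] topz 27.1 dtool 36.4 3.3 area 2958 rms 3.95
dish [ 447.2 -270.3   26.5] topz 129.5 dtool 1.5 0.1 area 8865 rms 0.16
to release -1.9664267788778675 6.427395582970201
```

```bash
python3 -c "
from h import *
p,d=look('w24',z=26); i=viewer.camera_info('wrist')
h=cv2.cvtColor(p,cv2.COLOR_RGB2HSV); m=(h[...,0]>4)&(h[...,0]<22)&(h[...,1]>70)&(h[...,2]>90); l,n=ndimage.label(m)
for k in range(1,n+1):
    M=l==k
    if M.sum()<400: continue
    D=pts(i,d,M); A=np.c_[D[:,:2]-D[:,:2].mean(0),np.ones(len(D))]; r=np.linalg.lstsq(A,D[:,2],rcond=None)[0]; print(k,D.mean(0),'slopes',r,np.ptp(D,axis=0))
for c in ('scene','side'):
    q,d=save(c,c+'24'); print([(np.round(r['location'],1).tolist(),r['p']) for r in viewer.place_of(c,'dish1')])
# tray white extents
q=p.astype(int); T=pts(i,d*0+viewer.grab_frame('wrist')[1],(q.min(2)>150)); T=T[(T[:,2]>4)&(T[:,2]<10)&(np.hypot(T[:,0]-446,T[:,1]+276)<95)]
a=np.radians(11.1); 
print(cv2.minAreaRect(T[:,:2].astype(np.float32)), np.percentile(T,[1,99],axis=0))
"
```

```text
[ 445.70022848 -270.52085661  115.72819167] [-1.79991520e+02  1.03894067e-03  1.10904430e+01] 47.3 [ 0.87424499 -0.69144915 -0.455307  ]
dish [ 511.8 -262.4   27.1] topz 25.8 dtool 66.4 4.7 area 4694 rms 0.22
dish [ 444.6 -276.8   27.1] topz 27.1 dtool -2.3 6.0 area 2968 rms 7.22
dish [ 381.3 -283.2   48.4] topz 129.5 dtool -65.7 0.0 area 8864 rms 0.29
1 [ 512.72406359 -262.25442278   25.82819643] slopes [-1.76741715e-01 -1.63496782e-02  2.58281964e+01] [53.86059049 54.94893952 12.27862   ]
8 [ 455.04271365 -274.86942707   41.10296908] slopes [ 1.67505017  0.46553226 41.10296908] [ 41.00910565  57.73104664 100.83480914]
9 [ 447.1905526  -270.35651794  129.44015943] slopes [-1.36290948e-02  3.14806067e-03  1.29440159e+02] [53.30274781 54.10083948  7.55543996]
[([444.3, -279.1, 16.2], 0.86), ([409.9, -142.5, 5.2], 0.8), ([511.8, -264.6, 10.0], 0.79), ([337.5, -82.3, 8.5], 0.69), ([444.0, -272.0, 121.2], 0.68)]
[([409.7, -142.5, 11.4], 0.73), ([441.0, -283.5, 18.6], 0.6), ([445.1, -272.9, 118.7], 0.57), ([334.5, -82.8, 7.3], 0.57), ([511.5, -264.0, 13.4], 0.45), ([615.6, -36.1, 3.9], 0.35)]
((446.56591796875, -276.1360778808594), (119.00241088867188, 119.47908782958984), 5.576662540435791) [[ 390.32410879 -335.42770714    5.49649869]
 [ 507.70591599 -214.40744643    8.55590464]]
```

Emit:
drive_tool:
  hand: [0,0,0,0,0,0,0,0,0]
  xyz:
    - [0,-0.2,0]
    - [0,-0.25,0]
    - [0,-0.25,0]
    - [0,-0.2,0]
    - [0,0,0]
    - [0,0,0]
    - [0,0,0]
    - [0,0,0]
    - [0,0,0]
  dr:
    - [0,0,0]
    - [0,0,0]
    - [0,0,0]
    - [0,0,0]
    - [0,0,0]
    - [0,0,0]
    - [0,0,0]
    - [0,0,0]
    - [0,0,0]

```text
clock: 48.3
tcp_pos: [428.3, -183.0, 115.7]
ee_rot: [-180.0, 0.0, 11.0]
wrist_force: [-0.2, -0.4, -0.8]
gripper_width: 57.8
gripper_force: 43.0
```

```bash
python3 -c "
from h import *
p,d=look('w25',z=26); edges(p,'wrist')
look('w25b',z=131)"
```

```text
[ 428.34120063 -182.88250761  115.69219627] [-1.79991662e+02  2.33431981e-03  1.10252148e+01] 48.35 [ 0.25905951  1.00188121 -0.78236997]
dish [ 511.3 -259.7   27.2] topz 25.9 dtool 66.7 91.2 area 4736 rms 0.66
dish [ 443.7 -274.9   27.4] topz 26.9 dtool -2.5 93.3 area 3627 rms 0.24
dish [ 363.9 -195.5   48.4] topz 129.5 dtool -65.7 0.0 area 8858 rms 0.29
blue [ 438.7 -282.7] 132 52
[ 428.30584223 -182.76662571  115.68985755] [-1.79990396e+02  3.70976798e-03  1.10342139e+01] 48.4 [ 0.34172407 -0.19784739 -0.66367637]
dish [ 510.7 -218.    14.9] topz 25.8 dtool 74.1 50.3 area 4739 rms 0.37
dish [ 473.5 -226.4   15. ] topz 26.9 dtool 36.0 51.5 area 3615 rms 0.13
dish [ 429.6 -182.6   26.6] topz 129.5 dtool 1.3 0.1 area 8862 rms 0.16
```

Emit:
drive_tool:
  hand: [0,0,0,0,0,0,0,0,0,0,0,0]
  xyz:
    - [0,0.2,0]
    - [-0.01,0.25,0]
    - [0,0.25,0]
    - [0,0.2,0]
    - [0,0.06,0]
    - [0,0,0.15]
    - [0,0,0.2]
    - [0,0,0.15]
    - [0,0,0.1]
    - [0,0,0]
    - [0,0,0]
    - [0,0,0]
  dr:
    - [0,0,0]
    - [0,0,0]
    - [0,0,0]
    - [0,0,0]
    - [0,0,0]
    - [0,0,0]
    - [0,0,0]
    - [0,0,0]
    - [0,0,0]
    - [0,0,0]
    - [0,0,0]
    - [0,0,0]

```text
clock: 49.4
tcp_pos: [446.2, -276.7, 56.6]
ee_rot: [180.0, -0.0, 11.1]
wrist_force: [0.5, -0.5, -0.6]
gripper_width: 57.7
gripper_force: 43.0
```

Emit:
drive_tool:
  hand: [0,0,0,0,0,0,0,0]
  xyz:
    - [-0.007,0.003,0.05]
    - [0,0,0.06]
    - [0,0,0.05]
    - [0,0,0.03]
    - [0,0,0.02]
    - [0,0,0.015]
    - [0,0,0]
    - [0,0,0]
  dr:
    - [0,0,0]
    - [0,0,0]
    - [0,0,0]
    - [0,0,0]
    - [0,0,0]
    - [0,0,0]
    - [0,0,0]
    - [0,0,0]

```text
clock: 50.07
tcp_pos: [445.2, -277.1, 33.3]
ee_rot: [-180.0, -0.0, 11.1]
wrist_force: [0.5, 0.3, -0.2]
gripper_width: 58.0
gripper_force: 43.0
```

Emit:
drive_tool:
  hand: [0.75,0.8,1,1,1,1,1,1,1,1,1,1]
  xyz:
    - [0,0,0]
    - [0,0,0]
    - [0,0,0]
    - [0,0,0]
    - [0,0,-0.05]
    - [0,0,-0.2]
    - [0,0,-0.3]
    - [0,0,-0.3]
    - [0,0,-0.25]
    - [0,0,-0.2]
    - [0,0,0]
    - [0,0,0]
  dr:
    - [0,0,0]
    - [0,0,0]
    - [0,0,0]
    - [0,0,0]
    - [0,0,0]
    - [0,0,0]
    - [0,0,0]
    - [0,0,0]
    - [0,0,0]
    - [0,0,0]
    - [0,0,0]
    - [0,0,0]

```text
clock: 51.07
tcp_pos: [445.5, -277.4, 164.4]
ee_rot: [179.9, -0.1, 11.1]
wrist_force: [-0.6, 0.1, -0.8]
gripper_width: 85.8
gripper_force: 0.0
```

```bash
python3 -c "
from h import *
p,d=look('w26',z=46); look('w26b',z=23)"
```

```text
[ 444.97223722 -277.1604453   163.33579198] [ 1.79980480e+02 -3.12996643e-03  1.10695288e+01] 51.1167 [ 0.38380804  0.76344288 -0.94972654]
dish [ 512.  -261.9   25.1] topz 24.8 dtool 68.7 -2.1 area 3281 rms 0.22
dish [ 442.9 -276.8   27.2] topz 45.9 dtool -1.9 -0.7 area 2972 rms 0.29
dish [ 462.1 -543.3   32. ] topz 3.8 dtool -34.3 264.5 area 714 rms 4.81
[ 444.75239204 -276.96415101  162.74773074] [-1.79969319e+02  3.74994190e-02  1.10820466e+01] 51.1667 [ 0.04233267  0.05449942 -0.07336307]
dish [ 511.2 -262.2   27.3] topz 25.2 dtool 68.0 -1.7 area 3314 rms 0.23
dish [ 435.8 -278.4   29.7] topz 46.3 dtool -9.0 -0.3 area 3010 rms 0.29
dish [ 455.8 -567.9   33.8] topz 4.4 dtool -45.1 287.7 area 685 rms 5.23
```

Emit:
drive_tool:
  hand: [1,1,1,1,1,1,1,1,1,1,1,1]
  xyz:
    - [0.2,0,0]
    - [0.25,0,0]
    - [0.25,0,0.1]
    - [0.166,-0.006,0.15]
    - [0,0,0.15]
    - [0,0,0]
    - [0,0,0]
    - [0,0,0]
    - [0,0,0]
    - [0,0,0]
    - [0,0,0]
    - [0,0,0]
  dr:
    - [0,0,0]
    - [0,0,0]
    - [0,0,0]
    - [0,0,0]
    - [0,0,0]
    - [0.003,-0.028,0]
    - [0.003,-0.028,0]
    - [0.003,-0.028,0]
    - [0.002,-0.028,0]
    - [0,0,0]
    - [0,0,0]
    - [0,0,0]

```text
clock: 52.17
tcp_pos: [529.5, -259.8, 122.5]
ee_rot: [-179.0, 10.1, 11.2]
wrist_force: [0.3, -0.0, 0.4]
gripper_width: 85.5
gripper_force: 0.0
```

```bash
cat > t.py <<'E'
from h import *
c='wrist'; p,d=save(c,'wt%d'%(manip.get_obs()['clock']*10)); o=manip.get_obs(); t=o['tcp_pos']; Rm=R.from_euler('xyz',o['ee_rot'],degrees=True).as_matrix()
i=viewer.camera_info(c); h=cv2.cvtColor(p,cv2.COLOR_RGB2HSV); m=(h[...,0]>4)&(h[...,0]<22)&(h[...,1]>70)&(h[...,2]>90); l,n=ndimage.label(m)
print(t,o['ee_rot'],'tool z',Rm[:,2].round(3))
for k in range(1,n+1):
    M=l==k
    if M.sum()<800: continue
    M=ndimage.binary_erosion(M,iterations=2); D=pts(i,d,M); mid=(D.min(0)+D.max(0))/2; A=np.c_[D[:,:2]-mid[:2],np.ones(len(D))]; r=np.linalg.lstsq(A,D[:,2],rcond=None)[0]
    nn=np.array([-r[0],-r[1],1]); nn/=np.linalg.norm(nn); top=np.r_[mid[:2],r[2]]; print('top',top.round(1),'n',nn.round(3),'tool-frame offset',(Rm.T@(top-t)).round(1),np.ptp(D,axis=0).round(0))
E
python3 t.py
```

```text
[ 529.51310591 -259.97414492  122.8843367 ] [-178.98054746   10.05520044   11.15996802] tool z [-0.175 -0.016 -0.984]
top [ 515.3 -262.2   25.7] n [0.173 0.016 0.985] tool-frame offset [ 2.8  1.2 98.2] [51. 52. 12.]
top [ 447.  -277.    47.2] n [0.011 0.002 1.   ] tool-frame offset [-69.8   2.3  89.2] [49. 51.  5.]
```

```bash
cat >> t.py <<'E'
    q=max(cv2.findContours((l==k).astype(np.uint8),cv2.RETR_EXTERNAL,cv2.CHAIN_APPROX_NONE)[0],key=len)[:,0]
    s=rays(i,q); T=np.linalg.inv(i['world_to_cam']); dd=np.c_[s,np.ones(len(s))]@T[:3,:3].T; oo=T[:3,3]
    for P0 in ([511,-262,24.7],):
        W=oo+dd*(((np.array(P0)-oo)@nn)/(dd@nn))[:,None]; L=(W-t)@Rm; f=least_squares(lambda x: np.hypot(*(L[:,:2]-x[:2]).T)-x[2],[*L[:,:2].mean(0),27],loss='soft_l1').x; print('plane fit tool',f.round(1),'world',(Rm@np.r_[f[:2],L[:,2].mean()]+t).round(1))
E
python3 t.py
```

```text
[ 529.51514691 -260.10502933  123.08372917] [-178.99365676   10.05379392   11.14547178] tool z [-0.175 -0.017 -0.984]
top [ 515.3 -262.    25.7] n [0.175 0.018 0.984] tool-frame offset [ 2.9  0.9 98.4] [51. 52. 11.]
plane fit tool [ 2.4  0.9 27.4] world [ 514.5 -262.1   24.1]
top [ 446.6 -276.9   47.2] n [0.011 0.002 1.   ] tool-frame offset [-70.    2.   89.5] [49. 51.  5.]
plane fit tool [-85.1   2.4  29.7] world [ 427.9 -280.5   25.7]
```

Emit:
drive_tool:
  hand: [1,1,1,1,1,1,1,1,1,0,0,0]
  xyz:
    - [0.033,0.004,0.1]
    - [0,0,0.2]
    - [0,0,0.25]
    - [0,0,0.2]
    - [0,0,0.15]
    - [0,0,0.12]
    - [0,0,0.08]
    - [0,0,0]
    - [0,0,0]
    - [0,0,0]
    - [0,0,0]
    - [0,0,0]
  dr:
    - [0,0,0]
    - [0,0,0]
    - [0,0,0]
    - [0,0,0]
    - [0,0,0]
    - [0,0,0]
    - [0,0,0]
    - [0,0,0]
    - [0,0,0]
    - [0,0,0]
    - [0,0,0]
    - [0,0,0]
  squeeze: 40

```text
clock: 53.27
tcp_pos: [514.8, -261.5, 15.5]
ee_rot: [-179.0, 10.0, 11.2]
wrist_force: [-2.0, 1.4, 13.0]
gripper_width: 57.6
gripper_force: 40.3
```

Emit:
drive_tool:
  hand: [0,0,0]
  xyz:
    - [0,0,0]
    - [0,0,0]
    - [0,0,0]
  dr:
    - [0,0,0]
    - [0,0,0]
    - [0,0,0]

```text
clock: 53.52
tcp_pos: [514.7, -261.5, 15.6]
ee_rot: [-179.0, 10.0, 11.2]
wrist_force: [-2.1, 1.0, 11.1]
gripper_width: 57.7
gripper_force: 40.4
```

Emit:
drive_tool:
  hand: [0,0,0,0,0,0,0,0,0,0,0,0]
  xyz:
    - [0,0,-0.1]
    - [0,0,-0.25]
    - [0,0,-0.3]
    - [0,0,-0.25]
    - [0,0,-0.2]
    - [0,0,0]
    - [0,0,0]
    - [0,0,0]
    - [0,0,0]
    - [0,0,0]
    - [0,0,0]
    - [0,0,0]
  dr:
    - [0,0,0]
    - [0,0,0]
    - [0,0,0]
    - [0,0,0]
    - [0,0,0]
    - [-0.002,0.028,0]
    - [-0.003,0.028,0]
    - [-0.003,0.028,0]
    - [-0.003,0.028,0]
    - [0,0,0]
    - [0,0,0]
    - [0,0,0]

```text
clock: 54.52
tcp_pos: [533.6, -259.6, 123.2]
ee_rot: [180.0, 0.0, 11.1]
wrist_force: [0.3, 0.3, -0.6]
gripper_width: 57.3
gripper_force: 42.9
```

```bash
python3 t.py; python3 -c "
from h import *
z=manip.get_obs()['tcp_pos'][2]+13
p,d=look('w28',z=z); t=manip.get_obs()['tcp_pos'][:2]; e=np.array([445.2,-277.1])-t; print('to release',e@[.9815,.192],e@[.192,-.9815])"
```

```text
[ 533.72763404 -259.47579569  122.97995783] [-1.79993483e+02  4.15473104e-02  1.11046118e+01] tool z [-0.001 -0.    -1.   ]
top [ 534.  -259.5  132.5] n [ 0.003 -0.001  1.   ] tool-frame offset [ 0.3  0.1 -9.6] [53. 52.  5.]
plane fit tool [-65.5   0.1  48.5] world [ 469.4 -272.2   24.8]
[ 533.72494331 -259.37499486  122.8033739 ] [-1.79984946e+02  3.78267887e-02  1.11135103e+01] 54.6167 [-0.02073489  1.10473849 -0.09137397]
dish [ 536.7 -258.9   26.2] topz 132.3 dtool 3.0 0.1 area 8486 rms 0.17
dish [ 531.  -411.6   14.2] topz 4.9 dtool -32.0 148.8 area 473 rms 2.46
dish [-195376.5  -41469.   200168.4] topz 46.8 dtool -200179.7 2674.5 area 484 rms 3.07
to release -90.290432848991 0.400303433133851
```

Emit:
drive_tool:
  hand: [0,0,0,0,0,0,0,0,0,0,0,0]
  xyz:
    - [-0.1,0,0]
    - [-0.25,0,0]
    - [-0.25,0,0]
    - [-0.2,0,0]
    - [-0.1,0.004,0]
    - [0,0,0.2]
    - [0,0,0.2]
    - [0,0,0.03]
    - [0,0,0]
    - [0,0,0]
    - [0,0,0]
    - [0,0,0]
  dr:
    - [0,0,0]
    - [0,0,0]
    - [0,0,0]
    - [0,0,0]
    - [0,0,0]
    - [0,0,0]
    - [0,0,0]
    - [0,0,0]
    - [0,0,0]
    - [0,0,0]
    - [0,0,0]
    - [0,0,0]

```text
clock: 55.62
tcp_pos: [445.6, -277.5, 80.6]
ee_rot: [180.0, -0.0, 11.1]
wrist_force: [0.0, 0.5, -0.6]
gripper_width: 57.2
gripper_force: 42.9
```

```bash
python3 -c "
from h import *
z=manip.get_obs()['tcp_pos'][2]+10
p,d=look('w29',z=z); t=manip.get_obs()['tcp_pos'][:2]; e=np.array([445.2,-277.1])-t; print('to release',e@[.9815,.192],e@[.192,-.9815])"; python3 t.py
```

```text
[ 445.47111806 -277.51762421   80.4548899 ] [ 1.79953940e+02 -4.09926556e-02  1.10866067e+01] 55.6667 [-0.63895501 -0.25300376 -1.06526532]
dish [ 465.3 -273.3   19.1] topz 47.0 dtool 20.3 -0.4 area 1583 rms 3.82
dish [ 446.6 -277.4   26.8] topz 90.0 dtool 1.2 0.1 area 8481 rms 0.16
to release -0.1859185303063471 -0.4619528326740361
[ 445.31772326 -277.48315532   80.28985222] [ 1.79965664e+02 -2.96232600e-02  1.10838317e+01] tool z [ 0.001 -0.    -1.   ]
top [ 458.9 -275.1   43.3] n [-0.774 -0.278  0.568] tool-frame offset [13.8  0.2 37. ] [26. 47. 34.]
plane fit tool [-91.4  -0.3  59.2] world [ 355.7 -294.9 -183.1]
top [ 445.9 -277.6   89.9] n [ 0.003 -0.001  1.   ] tool-frame offset [ 0.5  0.2 -9.6] [52. 52.  5.]
plane fit tool [-39.    0.1  39.9] world [ 407.1 -285.1   24.9]
```

Emit:
drive_tool:
  hand: [0,0,0,0,0,0,0,0,0]
  xyz:
    - [-0.002,-0.004,0.05]
    - [0,0,0.06]
    - [0,0,0.05]
    - [0,0,0.03]
    - [0,0,0.02]
    - [0,0,0.012]
    - [0,0,0.005]
    - [0,0,0]
    - [0,0,0]
  dr:
    - [0,0,0]
    - [0,0,0]
    - [0,0,0]
    - [0,0,0]
    - [0,0,0]
    - [0,0,0]
    - [0,0,0]
    - [0,0,0]
    - [0,0,0]

```text
clock: 56.47
tcp_pos: [444.7, -276.9, 57.3]
ee_rot: [-180.0, 0.0, 11.1]
wrist_force: [-3.3, 1.5, 6.8]
gripper_width: 57.7
gripper_force: 43.8
```

Emit:
drive_tool:
  hand: [0.75,0.8,1,1,1,1,1,1,1,1,1,1]
  xyz:
    - [0,0,0]
    - [0,0,0]
    - [0,0,0]
    - [0,0,0]
    - [0,0,-0.05]
    - [0,0,-0.2]
    - [0,0,-0.3]
    - [0,0,-0.3]
    - [0,0,-0.25]
    - [0,0,-0.2]
    - [0,0,0]
    - [0,0,0]
  dr:
    - [0,0,0]
    - [0,0,0]
    - [0,0,0]
    - [0,0,0]
    - [0,0,0]
    - [0,0,0]
    - [0,0,0]
    - [0,0,0]
    - [0,0,0]
    - [0,0,0]
    - [0,0,0]
    - [0,0,0]

```text
clock: 57.47
tcp_pos: [445.1, -277.3, 188.1]
ee_rot: [179.9, -0.1, 11.1]
wrist_force: [0.4, 0.6, -1.0]
gripper_width: 85.3
gripper_force: 0.0
```

```bash
python3 -c "
from h import *
p,d=look('w30',z=66)"; python3 t.py; python3 -c "
from h import *
for c in ('scene','side'):
    q,d=save(c,c+'30')
    for n in ('dish1','scraper_handle','thermometer','basket','lifter'): print(n,[(np.round(r['location'],1).tolist(),r['p']) for r in viewer.place_of(c,n)])
# pile column in side/scene: amber bounds per row at pile
    i=viewer.camera_info(c); h=cv2.cvtColor(q,cv2.COLOR_RGB2HSV); m=(h[...,0]>4)&(h[...,0]<22)&(h[...,1]>70)
    w=np.array([445,-277,36,1]); Q=i['world_to_cam']@w; u,v=int(i['fx']*Q[0]/Q[2]+i['cx']),int(i['fy']*Q[1]/Q[2]+i['cy'])
    for r in range(v-28,v+26,2):
        x=np.nonzero(m[r,u-35:u+35])[0]; print(r,(u-35+x.min(),u-35+x.max()) if len(x) else None,end=' ')
    print()
"
```

```text
[ 444.5581908  -277.05751059  186.99622925] [1.79982209e+02 1.68745596e-03 1.10701073e+01] 57.5167 [0.0772914  0.42259478 0.82669374]
dish [ 475.6 -541.3   43.5] topz 3.8 dtool -20.3 265.3 area 923 rms 5.65
dish [ 443.  -276.6   27.3] topz 65.9 dtool -1.4 -0.7 area 2925 rms 0.27
[ 444.36696391 -276.84299011  186.43626302] [-1.79966691e+02  3.70555950e-02  1.10757006e+01] tool z [-0.001  0.    -1.   ]
top [ 460.7 -582.3    4.4] n [ 0.001 -0.001  1.   ] tool-frame offset [-42.5 303.  181.9] [99. 67.  4.]
plane fit tool [-37.4 305.4  48.1] world [ 466.2 -583.6   24.5]
top [ 443.5 -276.9   66.4] n [-0.001 -0.     1.   ] tool-frame offset [-8.000e-01 -1.000e-01  1.201e+02] [52. 51.  5.]
plane fit tool [-14.3  -0.2  31.6] world [ 430.2 -279.3   24.6]
dish1 [([445.5, -280.0, 13.9], 0.65), ([415.3, -141.5, 7.5], 0.6), ([335.1, -81.6, 9.4], 0.52)]
scraper_handle [([463.0, 286.0, 117.8], 0.53)]
thermometer [([765.8, 95.4, -2.6], 0.92), ([562.1, -45.9, 1.6], 0.37)]
basket [([774.3, -131.7, -0.5], 0.62), ([445.9, -271.3, 8.3], 0.54)]
lifter [([480.0, 492.0, -0.5], 0.53)]
244 None 246 None 248 No
[... 768 characters left out ...]
)]
scraper_handle []
thermometer [([771.9, 101.0, -0.9], 0.94), ([616.4, -34.6, -1.4], 0.59)]
basket [([772.8, -130.0, 3.4], 0.74), ([459.5, 290.1, -3.6], 0.35)]
lifter [([478.2, 490.1, 0.3], 0.6)]
136 None 138 None 140 None 142 None 144 None 146 None 148 None 150 None 152 None 154 None 156 (np.int64(327), np.int64(340)) 158 (np.int64(326), np.int64(341)) 160 (np.int64(326), np.int64(342)) 162 (np.int64(326), np.int64(341)) 164 (np.int64(326), np.int64(341)) 166 (np.int64(326), np.int64(341)) 168 (np.int64(325), np.int64(340)) 170 (np.int64(325), np.int64(340)) 172 (np.int64(326), np.int64(340)) 174 (np.int64(328), np.int64(338)) 176 None 178 None 180 None 182 None 184 None 186 None 188 None
```

```bash
python3 -c "
from plant import manip
print(manip.sign_off())"
```

```text
the job is handed in; nothing more can be done
None
```

I drew the scraper along the whole joint at about 3 cm/s, hung it back in its stand, piled the three amber dishes flat and in line on the blue disc (about 2 mm off its centre), and handed the job in at about 58 s. One dish was knocked off the pile partway through and I put it back. Setting the scraper down briefly pushed the wrist force to 63 N, under the 120 N limit.

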